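Find the proud screw rest of a welding jig with a plunger gauge and level it

TASK

One of the four screw rests on the welding jig stands proud, so base plates rock on it. Touch the rests with the plunger gauge from the wooden block to find the high one, without ever running the gauge's plunger to its stop, then wind that rest's knurled head down until its top is level with the other three, which are right and stay as they are. Leave the gauge standing upright back in its block and don't disturb the other things on the bench.

Things in the scene. Friction and masses are not known exactly. Their poses are not given: they have to be found in the camera images.
- jig: The welding jig: a fixed grey steel base 240 (its x) by 210 (its y) by 15 mm lying on the bench, axes level; origin at the centre of its underside. At its four corners, at x = +/-75, y = +/-65 mm, stands an upright screw rest. Between them are low ribs, and two edge stops on the +x side, none higher than 37 mm.
- corner_1 (a point): Centre of the top of the rest at the jig's +x +y corner, at the height that is level: 80 mm above the bench. Each rest is a fixed steel nut 46 mm across (58 at the foot) up to 45 mm above the bench, and out of it a screw with a round knurled steel head 48 mm across and 20 mm high (60 to 80 mm above the bench when level) with a flat top, on which base plates lie.
- corner_2 (a point): The same for the rest at the +x -y corner. This point and the other three are fixed to the jig's base at the nominal level height and do not show how high each rest really stands: three are right within 0.2 mm, one stands 1.8 to 2.6 mm proud. It looks like the others and its corner changes every time.
- corner_3 (a point): The same for the rest at the -x +y corner. Thread of all the rests: right-handed, 6 mm a turn, so turning a head clockwise as seen from above lowers it (0.95 mm per radian). It turns freely but for a drag of about 0.15 N m, stays where it is left, and pushing down does not move it.
- corner_4 (a point): The same for the rest at the -x -y corner.
- proud_rest (a joint): How far the top of the proud rest (the one to be wound down, at an untold corner) is above level, in m: starts between 0.0018 and 0.0026, 0 is level at 80 mm above the bench, negative is too low.
- rest_b (a joint): Height of the top of one of the three good rests (at an untold corner) above level, in m; within 0.0002 of 0 and to be left so.
- rest_c (a joint): The same for the second good rest (untold corner).
- rest_d (a joint): The same for the third good rest (untold corner).
- gauge_mid (a point): Middle of the upright grey case of the loose plunger gauge (about 0.24 kg). Case 24 mm thick (x), 46 mm wide between flat sides (y, grip across these), from 25 mm below to 27 mm above this point, display on its -x face. Below: a 30 mm square shoulder, underside 35 mm below this point; an 8 mm stem 20 mm long; a sprung plunger with an 8 mm ball end, lowest point 80 mm below.
- plunger (a joint): How far the gauge's plunger is pressed in, in m: 0 is free, its stop is at 0.012. The spring starts at about 1 N and adds 0.4 N per mm.
- block_mouth (a point): The gauge's parking block: a fixed wooden block 70 x 70 x 60 mm; this point is the centre of its top, 60 mm above the bench, where an upright bore 17 mm square and 56 mm deep opens. The parked gauge stands with its shoulder on the block's top and its stem and plunger hanging free in the bore (gauge_mid 35 mm above this point); at the start the gauge's axes are about parallel to the block's.
- grinder: Bystander: an angle grinder resting upside down on the bench, about 290 mm long (its x) and 85 mm high, side handle towards its +y; origin on the bench under its gear head.
- tube: Bystander: a bright steel tube 210 mm long (its x), 25 mm across, with a dark end lug 70 mm wide; origin on the bench under its middle.
- brush: Bystander: a wire brush lying bristles down, 265 mm long (its x, handle towards -x), 28 mm wide, 39 mm high; origin on the bench near its middle.

How it is judged (in metres and radians):
On the way, in this order (a step that is already met when the one before it is completed fails the run):
1. the gauge's plunger is pressed in by at least 0.5 mm on top of a rest, over the jig (value of joint plunger above 0.0005 m and z of gauge_mid in the frame of jig between 0.14 and 0.17 m and x of gauge_mid in the frame of jig between -0.11 and 0.11 m and y of gauge_mid in the frame of jig between -0.1 and 0.1 m), for 0.04 s.
2. the proud rest has been wound down level with the other three (within 0.8 mm) (value of joint proud_rest between -0.0008 and 0.0008 m), for 0.2 s.
At the end, for the whole second after the job is handed in: all four rests within 0.8 mm of level, and the gauge parked upright (within about 7 degrees) in its block with its shoulder down on the block's top (height within 4 mm, sideways within 10 mm) (all of step 2 and value of joint rest_b between -0.0008 and 0.0008 m and value of joint rest_c between -0.0008 and 0.0008 m and value of joint rest_d between -0.0008 and 0.0008 m and horizontal distance between gauge_mid and block_mouth below 0.01 m and z of gauge_mid in the frame of block_mouth between 0.031 and 0.039 m and angle between gauge_mid's own z axis and vertical below 0.12 rad); the robot touches nothing.
It fails at once if the gauge's plunger is driven to its stop (pressed in by more than 11 mm) (value of joint plunger above 0.011 m).
It fails at once if a good rest is moved more than 0.8 mm from level (value of joint any of rest_b, rest_c, rest_d above 0.0008 m or value of joint any of rest_b, rest_c, rest_d below -0.0008 m).
It fails at once if the grinder, the tube or the wire brush is moved by more than 20 mm (distance of any of grinder, tube, brush from where it was at the start of the episode above 0.02 m).
It also fails if it takes over 72 s, if anything falls off the work surface, if the arm or the gripper's body presses on something with over 40 N, if the wrist force passes 120 N, or if a joint passes its speed limit or range.

ROBOT

A 7-joint arm with a two-finger parallel gripper is mounted at the origin on the work surface. World frame = base frame: x ahead of the robot, y to its left, z up, the work surface at z = 0. Lengths are in mm, angles in rad, forces in N, time in s.
With the tool pointing down it reaches from about 400 to 850 mm from the base axis. Payload 10.4 kg.
Tool frame: the origin (TCP) lies where the fingers leave the gripper's body, on its centre line; the fingertips stand ctrl.finger_overhang ahead of it and the grasp point (between the pads) lies 54 mm ahead of it (ctrl.finger_overhang is the distance from the TCP to the fingertips, in mm); z points along the fingers, x is the direction in which the jaws open and shut, and the axes are right-handed (so a half turn about z gives the same grasp; the last joint's range is limited). The gripper opens to 85 mm and grips with 20 to 120 N. Pads are 22 mm wide; open, the fingers measure 114 mm over their backs; the gripper's body (76 mm by 85 mm) begins 54 mm behind the grasp point. The pads swing forward as they close: fully open they stand 13 mm farther back than shut.
Start: joints at [-1.248, 0.332, -0.065, 1.46, 0.022, 1.35, -0.088], TCP at [211.83, 588.023, 303.938] pointing down, gripper open.
Joint ranges: [-2.6, 2.6], [-0.5, 2.12], [-1.47, 1.34], [0.16, 2.42], [-1.27, 4.41], [0.06, 2.06], [-2.6, 2.6]. Speed limits (rad/s): [2.22, 2.22, 2.79, 2.79, 3.14, 3.14, 3.14].

INTERFACE

Orientations are given as a 3x3 rotation matrix whose columns are the frame's x, y, z axes.
In Python, from rig import readout, read_camera, camera_params, ctrl gives the robot as it stands. The module is installed in compiled form; this text tells all that it offers.
- The arm moves only by the tool play_rows, never from a script. Its arguments are lists of equal length, an entry for each row: "offset": the shift along the tool's x, y, z each as a share of 10 cm, from -1 to 1, a list of three; "delta_rot": the turn, a rotation vector about the tool's x, y, z each as a share of 90 degrees, from -1 to 1, a list of three; "jaw": the finger opening in mm, from 0 to 85.4. In form: {"offset": [[x, y, z], ...], "delta_rot": [[wx, wy, wz], ...], "jaw": [jaw, ...]}. A call has 1 to 8 rows; each row shifts and turns the pose as measured when the row begins, along the tool's axes as they then stand; what a row does not reach is not made up. A row lasts 1/8 s, in which the tool goes at most 62.5 mm and 10.7 degrees, less where a joint would pass 70% of its speed; a pose out of reach is approached as far as the arm can. A call with a number of a shift or a turn outside -1 to 1 is refused whole. A call with a gripper value outside its range is refused whole. The fingers move at their own pace and stop on an object; "force" is the grip in N (left out, the last holds). Time passes only in rows, so rows that do not move let the fingers close. It gives the time, the measured TCP pose, the force and the opening at its end, in the units of the state.
- readout.sense(): the state, without advancing time (a new reading comes with each control period).
- read_camera(name): name is "side" or "top"; returns the picture (480x640x3 uint8, red, green, blue); there is no depth.
- camera_params(name): a dict with "fx", "fy", "cx", "cy" (pixels), "k1" (the pictures are not rectified: a ray, as slopes to the right and down, at radius r is drawn at 1 + k1 r^2 times it, then the intrinsics apply), "xyz" and "rotation" of the camera in the world. Camera axes: x right, y down, z forward; pixel columns grow to the right and rows downward; lengths in mm; the calibration is good to about 2 mm. A picture is of the moment at which its call begins. camera_params takes no time and is no camera call.
- ctrl.close_job(): hands the job in, once; it reports no verdict.
The state is a dict: "time_s": time; "joint_pos": joint angles; "qd": joint speeds; "joint_torque": joint torques, N m; "tcp_pos": TCP position; "tcp_rot": TCP orientation; "wrist_force": force on the tool from outside, world axes, zero at the start; "ft_torque": the same for the moment, N m; "grip_width": finger opening in mm.
Only numpy, scipy, OpenCV 4.12 (cv2) and the standard library are available. Lean on these libraries where they do the work, as an engineer would, in place of code of your own. Each camera call takes 0.05 s, during which the arm holds its last target.

## Working session

There is one attempt and no reset: what is moved stays moved. The work goes in short steps, Python scripts to look and compute and a tool call to move; the robot and the scene stay as the last step left them, time stands still between calls to the robot, and variables do not carry over. Pictures are saved under pics/ and viewed, and the job is handed in when it is done.

Besides the shell and the picture viewer there is one more tool, called after ">>>" by a JSON object that holds its "api" and its "payload", one argument or row to a line. play_rows: Moves the arm, as the interface text tells. Shift numbers are shares of 10 cm and turn numbers shares of 90 degrees, none past 1 either way. Its arguments: {"type":"object","properties":{"offset":{"type":"array"},"delta_rot":{"type":"array"},"jaw":{"type":"array"},"force":{"type":"number"}},"required":["offset","delta_rot","jaw"]}

```bash
mkdir -p pics; python3 - <<'E'
from rig import *
import cv2
s=readout.sense()
for k,v in s.items(): print(k,v)
print(ctrl.finger_overhang)
for n in("side","top"):
    im=read_camera(n); cv2.imwrite(f"pics/{n}0.png",im[:,:,::-1]); print(camera_params(n))
E
```

```text
time_s 0.0
joint_pos [-1.24761726  0.33287265 -0.06470824  1.46093032  0.02159991  1.34990932
 -0.08851641]
qd [-7.18252505e-04  4.63531584e-04 -6.85438115e-04 -1.24101397e-03
  1.03227638e-03 -8.43958046e-05 -1.18870947e-03]
joint_torque [ 5.65003902e-04 -6.25461173e+01  4.93400835e-02 -3.91581059e+01
  1.61732017e-02  1.04894087e-02 -1.56532349e-05]
tcp_pos [211.73533306 587.75361302 303.12064901]
tcp_rot [[ 3.38918034e-01  9.40815810e-01 -4.22473132e-04]
 [ 9.40814829e-01 -3.38918291e-01 -1.35996672e-03]
 [-1.42266206e-03  6.34482603e-05 -9.99998986e-01]]
wrist_force [ 0.53319291  0.10050815 -0.20966514]
ft_torque [0.00268    0.02383379 0.03180347]
grip_width 85.56807675562571
72.6
{'fx': 563.1431227761514, 'fy': 563.1431227761514, 'cx': 316.58132468645044, 'cy': 240.58723005939817, 'k1': -0.15050324937527892, 'xyz': array([  17.37570021, -624.48037685, 1016.78669114]), 'rotation': array([[ 0.73356359, -0.52584498,  0.43054793],
       [-0.67954132, -0.55782613,  0.47650142],
       [-0.01039499, -0.6421192 , -0.76653433]])}
{'fx': 589.2680744657451, 'fy': 589.2680744657451, 'cx': 317.8201158031012, 'cy': 230.30305477738426, 'k1': -0.1670421103259825, 'xyz': array([ 461.84901588,  -46.57358841, 1389.78035644]), 'rotation': array([[ 0.0042992 , -0.99901272,  0.04421656],
       [-0.99997595, -0.00405431,  0.00562655],
       [-0.00544173, -0.04423968, -0.99900613]])}
```

View pics/side0.png

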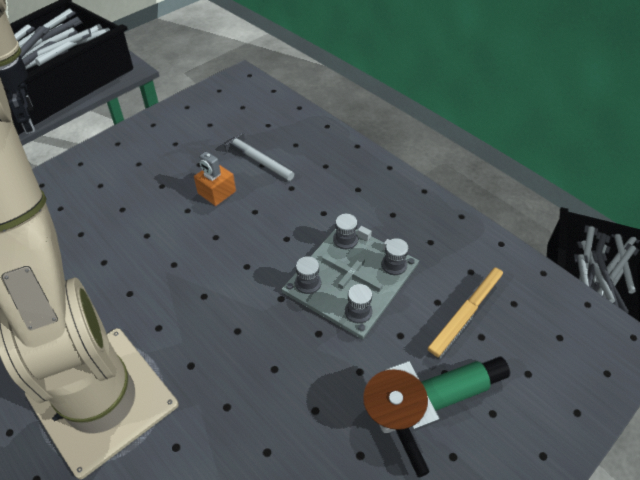

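View pics/top0.png

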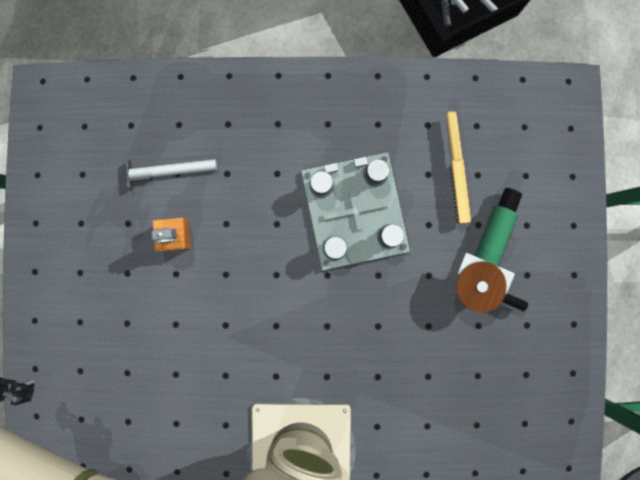

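The side view shows the gauge in its block around (210,175) and the rest tops at about (346,222), (397,247), (307,265) and (360,294). In the top view the block is at (172,234) and the rests are at about (321,182), (377,171), (335,247) and (392,236).

```bash
cat > h.py <<'E'
import numpy as np, cv2
from rig import *
def ray(n,u,v):
    p=camera_params(n)
    K=np.array([[p['fx'],0,p['cx']],[0,p['fy'],p['cy']],[0,0,1]])
    q=cv2.undistortPoints(np.array([[[u,v]]],float),K,np.array([p['k1'],0,0,0]),None,None,None) if 0 else None
    d=np.array([(u-p['cx'])/p['fx'],(v-p['cy'])/p['fy']]); r=d.copy()
    for _ in range(30): r=d/(1+p['k1']*(r@r))
    return np.array(p['xyz']),p['rotation']@np.array([r[0],r[1],1])
def onz(n,u,v,z):
    o,d=ray(n,u,v); return o+d*(z-o[2])/d[2]
def two(a,b):
    (o1,d1),(o2,d2)=ray("top",*a),ray("side",*b)
    d1=d1/np.linalg.norm(d1);d2=d2/np.linalg.norm(d2)
    A=np.stack([d1,-d2],1); t=np.linalg.lstsq(A,o2-o1,rcond=None)[0]
    p,q=o1+t[0]*d1,o2+t[1]*d2
    return (p+q)/2,np.linalg.norm(p-q)
def proj(n,P):
    p=camera_params(n); c=p['rotation'].T@(np.asarray(P,float)-p['xyz']); d=c[:2]/c[2]; d=d*(1+p['k1']*(d@d))
    return d*[p['fx'],p['fy']]+[p['cx'],p['cy']]
E
python3 - <<'E'
from h import *
S={}
for n in("top","side"):
    im=cv2.imread(f"pics/{n}0.png"); g=im.min(axis=2)
    m=(g>175).astype(np.uint8)
    num,l,st,c=cv2.connectedComponentsWithStats(m)
    for i in range(1,num):
        if st[i,4]>80 and 200<c[i][0]<430 and 140<c[i][1]<320:
            print(n,st[i],c[i],onz(n,*c[i],80).round(1))
    hsv=cv2.cvtColor(im,cv2.COLOR_BGR2HSV)
    m=cv2.inRange(hsv,(5,150,120),(18,255,255)); num,l,st,c=cv2.connectedComponentsWithStats(m)
    for i in range(1,num):
        if st[i,4]>80:print(n,'or',st[i],c[i],onz(n,*c[i],60).round(1))
im=cv2.imread("pics/top0.png"); a=cv2.resize(im[205:265,130:210],None,fx=8,fy=8,interpolation=cv2.INTER_CUBIC);cv2.imwrite("pics/zt.png",a)
im=cv2.imread("pics/side0.png"); a=cv2.resize(im[145:210,170:255],None,fx=8,fy=8,interpolation=cv2.INTER_CUBIC);cv2.imwrite("pics/zs.png",a)
E
```

```text
top [355 157  13   9  86] [360.90697674 160.95348837] [ 675.9 -135.2   80. ]
top [368 159  22  21 347] [378.04034582 169.35446686] [ 657.1 -173.6   80. ]
top [311 163  28  29 444] [323.1463964  178.50900901] [635.8 -50.6  80. ]
top [382 224  23  22 377] [392.84880637 234.77453581] [ 510.5 -206.5   80. ]
top [325 237  22  21 355] [335.25633803 246.96338028] [482.9 -78.1  80. ]
top or [154 218  36  33 693] [174.37229437 233.67676768] [511.7 288.6  60. ]
top or [458 264  17  32 195] [464.4974359 278.0974359] [ 413.3 -373.1   60. ]
top or [475 266  30  45 601] [491.98668885 291.17138103] [ 383.2 -437.4   60. ]
side [247 146  44  28 125] [268.912 160.   ] [634.7 230.3  80. ]
side [336 214  21  15 229] [346.10043668 221.02183406] [630.3 -45.6  80. ]
side [386 240  21  15 248] [396.69354839 246.63306452] [ 657.5 -172.9   80. ]
side [298 258  20  15 228] [308.11842105 265.21052632] [484.9 -79.3  80. ]
side [349 284  23  19 337] [359.73590504 293.35905045] [ 512.6 -203.5   80. ]
side or [195 166  40  39 667] [219.43628186 184.85457271] [502.9 262.9  60. ]
```

View pics/zt.png

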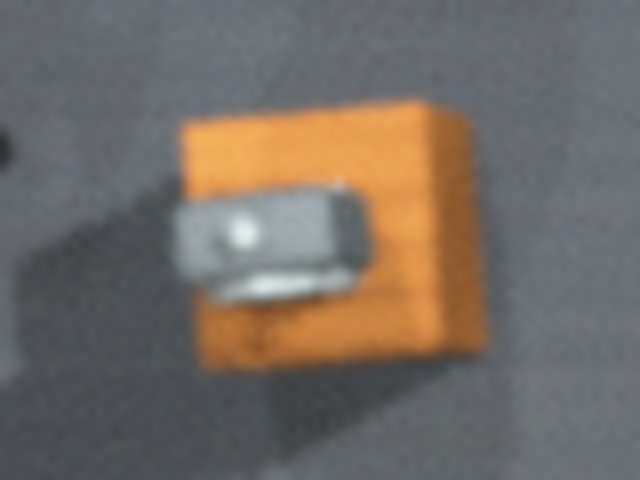

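View pics/zs.png

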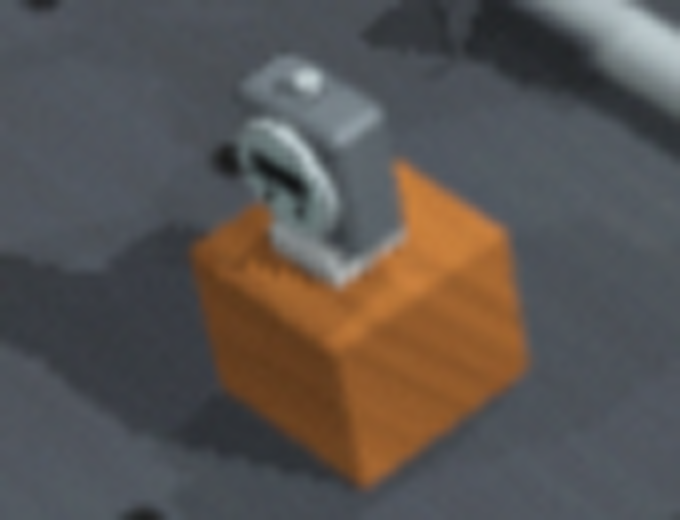

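```bash
python3 - <<'E'
from h import *
f=lambda p,o:((p[0]+.5)/8-.5+o[0],(p[1]+.5)/8-.5+o[1])
T=(130,205);S=(170,145)
B=np.array([onz("top",*f(p,T),60)[:2] for p in[(183,122),(430,102),(442,352),(203,367)]]);print("block",B.round(1),B.mean(0))
G=np.array([onz("top",*f(p,T),122)[:2] for p in[(180,200),(330,188),(335,275),(183,278)]]);print("gauge top",G.round(1),G.mean(0))
G=np.array([onz("side",*f(p,S),122)[:2] for p in[(243,90),(290,57),(384,105),(340,142)]]);print("gauge side",G.round(1),G.mean(0), np.degrees(np.arctan2(*(G[2]-G[1])[::-1])),np.degrees(np.arctan2(*(G[3]-G[0])[::-1])))
B=np.array([onz("side",*f(p,S),60)[:2] for p in[(192,255),(340,345),(508,235)]]);print("block side",B.round(1),(B[0]+B[2])/2)
for i in range(3):
  pass
e=B[1]-B[0];print(np.degrees(np.arctan2(e[1],e[0])),np.linalg.norm(e));e=B[2]-B[1];print(np.degrees(np.arctan2(e[1],e[0])),np.linalg.norm(e))
print(two(f((244,233),T),f((305,80),S)))
C={3:(482.9,-78.1),4:(510.5,-206.5),2:(657.1,-173.6)};D={1:(630.3,-45.6),2:(657.5,-172.9),3:(484.9,-79.3),4:(512.6,-203.5)}
J={1:(75,65),2:(75,-65),3:(-75,65),4:(-75,-65)}
for X in(C,D):
  k=list(X);a=np.array([J[i] for i in k],float);b=np.array([X[i] for i in k])
  am,bm=a.mean(0),b.mean(0);a0=a-am;b0=b-bm
  th=np.arctan2((a0[:,0]*b0[:,1]-a0[:,1]*b0[:,0]).sum(),(a0*b0).sum());R=np.array([[np.cos(th),-np.sin(th)],[np.sin(th),np.cos(th)]])
  t=bm-R@am;print(np.degrees(th),t);[print(i,(R@J[i]+t).round(1)) for i in J]
E
```

```text
block [[543.3 340.6]
 [549.2 268.3]
 [477.8 263.8]
 [473.1 333.6]] [510.82806026 301.59923086]
gauge top [[518.1 323. ]
 [521.6 281.1]
 [497.8 279.3]
 [496.8 321.9]] [508.57348614 301.32912645]
gauge side [[496.5 319.7]
 [515.6 322.1]
 [523.4 284.1]
 [504.1 279.9]] [509.91165191 301.45728338] -78.40334859832137 -79.19994458576895
block side [[473.7 332.4]
 [483.9 267.5]
 [550.6 270.7]] [512.12788002 301.54752077]
-81.02595662386939 65.69662480164328
2.7213687175836005 66.74051616391803
(array([508.93350215, 302.99735573, 128.89560545]), np.float64(0.05457769956926216))
12.304101338360903 [ 569.97525104 -126.23683489]
1 [629.4 -46.7]
2 [ 657.1 -173.8]
3 [482.8 -78.7]
4 [ 510.5 -205.7]
12.414013144142583 [ 571.325 -125.325]
1 [630.6 -45.7]
2 [ 658.5 -172.7]
3 [484.1 -78. ]
4 [ 512.1 -204.9]
```

```bash
cat > plan.py <<'E'
import sys
from h import *
from scipy.spatial.transform import Rotation as R
def plan(x,y,z,yaw,step=55,rs=10,n=None):
    s=readout.sense(); p=np.array(s['tcp_pos']);M=np.array(s['tcp_rot'])
    a=np.radians(yaw); T=np.array([[np.cos(a),np.sin(a),0],[np.sin(a),-np.cos(a),0],[0,0,-1]])
    rv=R.from_matrix(M.T@T).as_rotvec(); d=np.array([x,y,z])-p
    n=n or int(max(1,np.ceil(np.linalg.norm(d)/step),np.ceil(np.degrees(np.linalg.norm(rv))/rs)))
    print("t",s['time_s'],"p",p.round(2),"yaw",np.degrees(np.arctan2(M[1,0],M[0,0])).round(2),"F",s['wrist_force'].round(2),"grip",round(s['grip_width'],1),"j",np.round(s['joint_pos'],2))
    print("d",d.round(2),"rotdeg",np.degrees(rv).round(2),"n",n)
    O=[]
    for i in range(n):
        Mi=M@R.from_rotvec(rv*i/n).as_matrix(); O.append((Mi.T@d/n/100).round(3).tolist())
    print("offset",O); print("rot",(np.degrees(rv)/n/90).round(4).tolist(),"x",n)
if __name__=="__main__": plan(*map(float,sys.argv[1:5]),*( [55,10,int(sys.argv[5])] if len(sys.argv)>5 else []))
E
python3 plan.py 509.3 301.5 230 95
```

```text
t 0.1 p [211.75 587.76 303.19] yaw 70.19 F [0.11 0.7  0.43] grip 85.4 j [-1.25  0.33 -0.06  1.46  0.02  1.35 -0.09]
d [ 297.55 -286.26  -73.19] rotdeg [-1.000e-02  8.000e-02 -2.481e+01] n 8
offset [[-0.21, 0.471, 0.092], [-0.236, 0.459, 0.092], [-0.26, 0.446, 0.092], [-0.284, 0.431, 0.092], [-0.307, 0.415, 0.092], [-0.329, 0.398, 0.092], [-0.35, 0.379, 0.092], [-0.37, 0.36, 0.092]]
rot [-0.0, 0.0001, -0.0345] x 8
```

>>> {"api": "play_rows", "payload": {
  "offset": [
    [-0.21, 0.47, 0.09],
    [-0.24, 0.46, 0.09],
    [-0.26, 0.45, 0.09],
    [-0.28, 0.43, 0.09],
    [-0.31, 0.41, 0.09],
    [-0.33, 0.4, 0.09],
    [-0.35, 0.38, 0.09],
    [-0.37, 0.36, 0.09]
  ],
  "delta_rot": [
    [0, 0, -0.035],
    [0, 0, -0.035],
    [0, 0, -0.035],
    [0, 0, -0.035],
    [0, 0, -0.035],
    [0, 0, -0.035],
    [0, 0, -0.035],
    [0, 0, -0.035]
  ],
  "jaw": [85, 85, 85, 85, 85, 85, 85, 85]
}}

```text
time_s: 1.1
tcp_pos: [516.5, 298.6, 226.3]
tcp_rot: [[-0.118, 0.993, -0.004], [0.993, 0.118, -0.002], [-0.002, -0.004, -1.0]]
wrist_force: [0.2, 1.2, 0.0]
grip_width: 85.1
```

```bash
python3 plan.py 509.3 301.5 154 95 3
```

```text
t 1.1 p [516.47 298.61 226.32] yaw 96.75 F [0.22 1.21 0.03] grip 85.1 j [-0.69  0.32  0.11  1.64 -0.04  1.18  1.12]
d [ -7.17   2.89 -72.32] rotdeg [-0.24  0.12  1.75] n 3
offset [[0.013, -0.022, 0.241], [0.012, -0.022, 0.241], [0.012, -0.023, 0.241]]
rot [-0.0009, 0.0004, 0.0065] x 3
```

>>> {"api": "play_rows", "payload": {
  "offset": [
    [0.035, -0.065, 0],
    [0, 0, 0.1]
  ],
  "delta_rot": [
    [0, 0, 0.018],
    [0, 0, 0]
  ],
  "jaw": [80, 80]
}}

```text
time_s: 1.35
tcp_pos: [512.3, 296.9, 215.0]
tcp_rot: [[-0.082, 0.997, -0.004], [0.997, 0.082, -0.005], [-0.004, -0.004, -1.0]]
wrist_force: [-0.4, 0.1, 0.2]
grip_width: 79.8
```

```bash
python3 plan.py 509.3 301.5 154 95 3
python3 - <<'E'
from h import *
for n in("side","top"):
    im=read_camera(n); cv2.imwrite(f"pics/{n}1.png",im[:,:,::-1])
a=cv2.resize(cv2.imread("pics/side1.png")[90:220,130:290],None,fx=4,fy=4);b=cv2.resize(cv2.imread("pics/top1.png")[170:300,90:250],None,fx=4,fy=4)
cv2.imwrite("pics/z1.png",cv2.resize(np.hstack([a,b]),None,fx=.62,fy=.62))
E
```

```text
t 1.35 p [512.27 296.92 214.96] yaw 94.71 F [-0.38  0.14  0.17] grip 79.8 j [-0.7   0.32  0.11  1.67 -0.04  1.16  1.08]
d [ -2.97   4.58 -60.96] rotdeg [-0.25  0.25 -0.29] n 3
offset [[0.017, -0.008, 0.203], [0.017, -0.008, 0.203], [0.016, -0.008, 0.203]]
rot [-0.0009, 0.0009, -0.0011] x 3
```

View pics/z1.png

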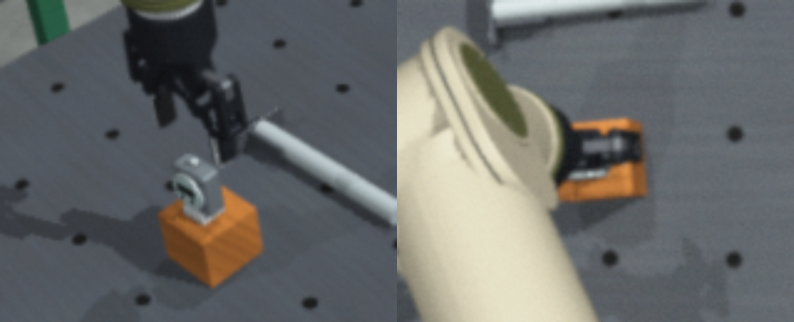

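The side view shows the open fingers straddling the gauge above the block, with the jaws aligned across its flat sides. I'll descend now.

>>> {"api": "play_rows", "payload": {
  "offset": [
    [0.04, -0.03, 0.1],
    [0, 0, 0.2],
    [0, 0, 0.2],
    [0, 0, 0.1]
  ],
  "delta_rot": [
    [0, 0, 0],
    [0, 0, 0],
    [0, 0, 0],
    [0, 0, 0]
  ],
  "jaw": [80, 80, 80, 80]
}}

```text
time_s: 1.95
tcp_pos: [505.4, 303.4, 150.8]
tcp_rot: [[-0.089, 0.996, -0.006], [0.996, 0.089, -0.005], [-0.005, -0.007, -1.0]]
wrist_force: [0.9, 0.2, 0.1]
grip_width: 80.0
```

```bash
python3 plan.py 509.3 301.5 154 95 1
```

```text
t 1.95 p [505.41 303.4  150.84] yaw 95.11 F [0.95 0.15 0.06] grip 80.0 j [-0.7   0.39  0.1   1.73 -0.04  1.04  1.07]
d [ 3.89 -1.9   3.16] rotdeg [-0.38  0.28  0.11] n 1
offset [[-0.023, 0.037, -0.032]]
rot [-0.0042, 0.0031, 0.0013] x 1
```

>>> {"api": "play_rows", "payload": {
  "offset": [
    [-0.02, 0.025, -0.02],
    [0, 0, 0]
  ],
  "delta_rot": [
    [-0.004, 0.003, 0],
    [0, 0, 0]
  ],
  "jaw": [75, 75]
}}

```text
time_s: 2.2
tcp_pos: [507.8, 302.2, 152.9]
tcp_rot: [[-0.09, 0.996, -0.0], [0.996, 0.09, -0.0], [0.0, -0.0, -1.0]]
wrist_force: [-0.3, 0.2, -0.4]
grip_width: 75.0
```

```bash
python3 plan.py 509.3 301.5 154 95 1
```

```text
t 2.2 p [507.8  302.19 152.85] yaw 95.19 F [-0.34  0.18 -0.41] grip 75.0 j [-0.7   0.38  0.1   1.73 -0.04  1.03  1.08]
d [ 1.5  -0.69  1.15] rotdeg [-0.02 -0.    0.19] n 1
offset [[-0.008, 0.014, -0.011]]
rot [-0.0002, -0.0, 0.0021] x 1
```

>>> {"api": "play_rows", "payload": {
  "offset": [
    [0, 0.01, 0],
    [0, 0, 0],
    [0, 0, 0],
    [0, 0, 0],
    [0, 0, 0],
    [0, 0, 0]
  ],
  "delta_rot": [
    [0, 0, 0],
    [0, 0, 0],
    [0, 0, 0],
    [0, 0, 0],
    [0, 0, 0],
    [0, 0, 0]
  ],
  "jaw": [40, 40, 40, 40, 40, 40],
  "force": 60
}}

```text
time_s: 2.95
tcp_pos: [509.4, 302.6, 154.3]
tcp_rot: [[-0.09, 0.996, 0.001], [0.996, 0.09, 0.001], [0.001, 0.002, -1.0]]
wrist_force: [0.3, 0.2, -1.4]
grip_width: 45.5
```

```bash
python3 plan.py 509.3 301.5 240 95 3
```

```text
t 2.95 p [509.39 302.64 154.26] yaw 95.18 F [ 0.32  0.22 -1.38] grip 45.5 j [-0.7   0.38  0.1   1.72 -0.04  1.03  1.08]
d [-0.09 -1.14 85.74] rotdeg [ 0.09 -0.07  0.18] n 3
offset [[-0.003, -0.0, -0.286], [-0.004, -0.0, -0.286], [-0.004, -0.001, -0.286]]
rot [0.0003, -0.0003, 0.0007] x 3
```

>>> {"api": "play_rows", "payload": {
  "offset": [
    [0, 0, -0.15],
    [0, 0, -0.3],
    [0, 0, -0.3],
    [0, 0, -0.15]
  ],
  "delta_rot": [
    [0, 0, 0],
    [0, 0, 0],
    [0, 0, 0],
    [0, 0, 0]
  ],
  "jaw": [40, 40, 40, 40]
}}

```text
time_s: 3.45
tcp_pos: [508.5, 301.9, 247.7]
tcp_rot: [[-0.09, 0.996, -0.001], [0.996, 0.09, -0.001], [-0.0, -0.001, -1.0]]
wrist_force: [0.0, 0.1, -2.2]
grip_width: 45.4
```

```bash
python3 plan.py 483.5 -78.3 245 95
```

```text
t 3.45 p [508.53 301.89 247.68] yaw 95.17 F [ 0.    0.05 -2.15] grip 45.4 j [-0.7   0.29  0.11  1.63 -0.03  1.22  1.07]
d [ -25.03 -380.19   -2.68] rotdeg [-0.06  0.03  0.17] n 7
offset [[-0.538, -0.085, 0.004], [-0.538, -0.084, 0.004], [-0.538, -0.084, 0.004], [-0.538, -0.084, 0.004], [-0.538, -0.084, 0.004], [-0.538, -0.083, 0.004], [-0.538, -0.083, 0.004]]
rot [-0.0001, 0.0, 0.0003] x 7
```

>>> {"api": "play_rows", "payload": {
  "offset": [
    [-0.4, -0.08, 0],
    [-0.55, -0.08, 0],
    [-0.55, -0.08, 0],
    [-0.55, -0.08, 0],
    [-0.55, -0.08, 0],
    [-0.5, -0.08, 0],
    [-0.4, -0.06, 0],
    [-0.15, 0, 0]
  ],
  "delta_rot": [
    [0, 0, 0],
    [0, 0, 0],
    [0, 0, 0],
    [0, 0, 0],
    [0, 0, 0],
    [0, 0, 0],
    [0, 0, 0],
    [0, 0, 0]
  ],
  "jaw": [40, 40, 40, 40, 40, 40, 40, 40]
}}

```text
time_s: 4.45
tcp_pos: [486.1, -76.3, 249.6]
tcp_rot: [[-0.093, 0.996, 0.001], [0.996, 0.093, 0.003], [0.003, 0.002, -1.0]]
wrist_force: [0.1, -0.1, -2.7]
grip_width: 45.6
```

```bash
python3 plan.py 483.5 -78.3 226 95
```

```text
t 4.45 p [486.05 -76.26 249.61] yaw 95.32 F [ 0.1  -0.14 -2.73] grip 45.6 j [-0.3   0.07  0.38  1.9  -0.03  1.18  1.76]
d [ -2.55  -2.04 -23.61] rotdeg [ 0.09 -0.15  0.32] n 1
offset [[-0.019, -0.028, 0.236]]
rot [0.001, -0.0017, 0.0036] x 1
```

>>> {"api": "play_rows", "payload": {
  "offset": [
    [-0.02, -0.02, 0.12],
    [0, 0, 0.06],
    [0, 0, 0.02]
  ],
  "delta_rot": [
    [0, 0, 0],
    [0, 0, 0],
    [0, 0, 0]
  ],
  "jaw": [40, 40, 40]
}}

```text
time_s: 4.82
tcp_pos: [484.1, -76.4, 227.7]
tcp_rot: [[-0.095, 0.996, 0.0], [0.996, 0.095, 0.003], [0.003, 0.0, -1.0]]
wrist_force: [0.0, 0.1, -3.0]
grip_width: 45.2
```

```bash
python3 plan.py 483.5 -78.3 220 95
python3 - <<'E'
from h import *
for n in("side","top"):
    im=read_camera(n); cv2.imwrite(f"pics/{n}2.png",im[:,:,::-1])
a=cv2.resize(cv2.imread("pics/side2.png")[200:330,230:390],None,fx=4,fy=4);b=cv2.resize(cv2.imread("pics/top2.png")[170:300,250:410],None,fx=4,fy=4)
cv2.imwrite("pics/z2.png",cv2.resize(np.hstack([a,b]),None,fx=.62,fy=.62))
E
```

```text
t 4.825 p [484.12 -76.38 227.74] yaw 95.43 F [ 0.02  0.13 -3.03] grip 45.2 j [-0.3   0.09  0.38  1.93 -0.04  1.13  1.77]
d [-0.62 -1.92 -7.74] rotdeg [ 0.02 -0.2   0.43] n 1
offset [[-0.019, -0.008, 0.077]]
rot [0.0003, -0.0022, 0.0048] x 1
```

View pics/z2.png

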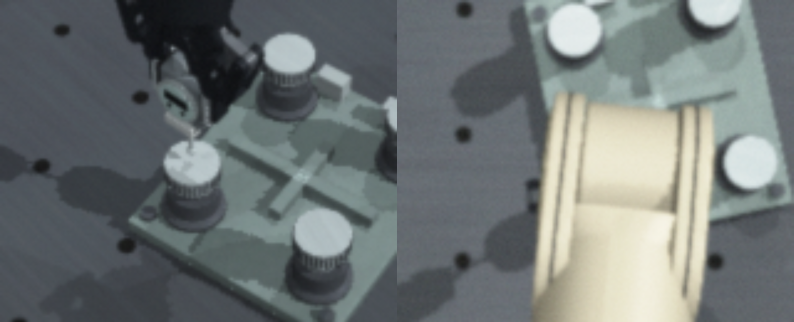

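The plunger tip stands just above the centre of the front-left rest (corner 3).

>>> {"api": "play_rows", "payload": {
  "offset": [
    [-0.01, 0, 0.04],
    [0, 0, 0.02],
    [0, 0, 0]
  ],
  "delta_rot": [
    [0, -0.002, 0],
    [0, 0, 0],
    [0, 0, 0]
  ],
  "jaw": [40, 40, 40]
}}

```text
time_s: 5.3
tcp_pos: [484.6, -76.7, 221.9]
tcp_rot: [[-0.096, 0.995, 0.001], [0.995, 0.096, 0.0], [0.0, 0.001, -1.0]]
wrist_force: [-0.0, -0.1, -2.9]
grip_width: 45.4
```

>>> {"api": "play_rows", "payload": {
  "offset": [
    [0, 0, 0.02],
    [0, 0, 0]
  ],
  "delta_rot": [
    [0, 0, 0],
    [0, 0, 0]
  ],
  "jaw": [40, 40]
}}

```text
time_s: 5.55
tcp_pos: [484.7, -76.7, 219.9]
tcp_rot: [[-0.096, 0.995, 0.001], [0.995, 0.096, 0.0], [0.0, 0.001, -1.0]]
wrist_force: [-0.0, 0.4, -2.7]
grip_width: 45.3
```

>>> {"api": "play_rows", "payload": {
  "offset": [
    [0, 0, 0.02],
    [0, 0, 0]
  ],
  "delta_rot": [
    [0, 0, 0],
    [0, 0, 0]
  ],
  "jaw": [40, 40]
}}

```text
time_s: 5.8
tcp_pos: [484.9, -76.8, 218.0]
tcp_rot: [[-0.096, 0.995, 0.002], [0.995, 0.096, 0.0], [0.0, 0.002, -1.0]]
wrist_force: [-0.9, 0.6, -1.3]
grip_width: 45.5
```

>>> {"api": "play_rows", "payload": {
  "offset": [
    [0, 0, 0.02],
    [0, 0, 0]
  ],
  "delta_rot": [
    [0, 0, 0],
    [0, 0, 0]
  ],
  "jaw": [40, 40]
}}

```text
time_s: 6.05
tcp_pos: [485.0, -76.8, 216.2]
tcp_rot: [[-0.096, 0.995, 0.002], [0.995, 0.096, 0.0], [0.0, 0.002, -1.0]]
wrist_force: [-1.1, 0.7, -0.5]
grip_width: 45.4
```

>>> {"api": "play_rows", "payload": {
  "offset": [
    [0, 0, 0.02],
    [0, 0, 0]
  ],
  "delta_rot": [
    [0, 0, 0],
    [0, 0, 0]
  ],
  "jaw": [40, 40]
}}

```text
time_s: 6.3
tcp_pos: [485.1, -76.8, 214.2]
tcp_rot: [[-0.096, 0.995, 0.003], [0.995, 0.096, 0.0], [0.0, 0.003, -1.0]]
wrist_force: [-0.1, -0.6, 1.3]
grip_width: 45.2
```

>>> {"api": "play_rows", "payload": {
  "offset": [
    [0, 0, 0]
  ],
  "delta_rot": [
    [0, 0, 0]
  ],
  "jaw": [40]
}}

```text
time_s: 6.42
tcp_pos: [485.1, -76.8, 214.2]
tcp_rot: [[-0.096, 0.995, 0.002], [0.995, 0.096, 0.0], [0.0, 0.003, -1.0]]
wrist_force: [-1.0, -0.1, -0.2]
grip_width: 45.7
```

>>> {"api": "play_rows", "payload": {
  "offset": [
    [0, 0, 0]
  ],
  "delta_rot": [
    [0, 0, 0]
  ],
  "jaw": [40]
}}

```text
time_s: 6.55
tcp_pos: [485.1, -76.8, 214.3]
tcp_rot: [[-0.096, 0.995, 0.002], [0.995, 0.096, 0.0], [0.0, 0.003, -1.0]]
wrist_force: [-1.2, 0.7, 0.6]
grip_width: 45.6
```

```bash
python3 - <<'E'
from h import *
s=readout.sense();print(s['tcp_pos'],s['wrist_force'])
im=read_camera("side")
s=readout.sense();print(s['tcp_pos'],s['wrist_force'])
cv2.imwrite("pics/side3.png",im[:,:,::-1])
cv2.imwrite("pics/z3.png",cv2.resize(im[220:290,280:350,::-1],None,fx=8,fy=8,interpolation=cv2.INTER_CUBIC))
E
```

```text
[485.0770159  -76.78079046 214.28391888] [-1.16863966  0.65927514  0.57043411]
[485.06998954 -76.78623446 214.27878389] [-1.40413106  0.48949297  0.33308895]
```

View pics/z3.png

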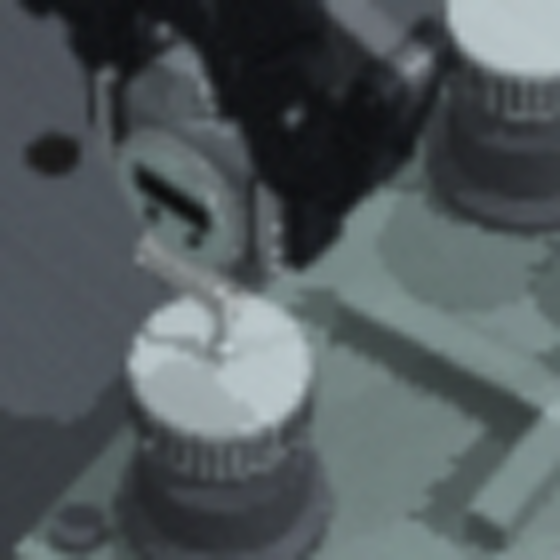

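```bash
cat > avg.py <<'E'
from h import *
Z=[];F=[]
for i in range(10):
    read_camera("top"); s=readout.sense(); Z.append(s['tcp_pos'][2]);F.append(s['wrist_force'][2])
print("z",np.mean(Z).round(3),"Fz",np.mean(F).round(3),"+-",(np.std(F)/3).round(3),np.round(F,1),s['tcp_pos'].round(1),s['time_s'])
E
python3 avg.py; python3 plan.py 511.3 -205.3 226 95
```

```text
z 214.238 Fz 0.321 +- 0.166 [ 0.   0.6  0.2  1.5 -0.3  0.7 -0.4  0.2  0.4  0.3] [485.  -76.8 214.2] 7.1
t 7.1 p [485.05 -76.79 214.21] yaw 95.5 F [-1.14  1.24  0.25] grip 45.1 j [-0.29  0.1   0.38  1.94 -0.04  1.1   1.77]
d [  26.25 -128.51   11.79] rotdeg [ 0.14 -0.01  0.5 ] n 3
offset [[-0.435, 0.046, -0.039], [-0.435, 0.047, -0.039], [-0.435, 0.049, -0.039]]
rot [0.0005, -0.0, 0.0018] x 3
```

>>> {"api": "play_rows", "payload": {
  "offset": [
    [0, 0, -0.15],
    [-0.2, 0.02, -0.02],
    [-0.45, 0.05, 0],
    [-0.4, 0.04, 0],
    [-0.2, 0.02, 0],
    [0, 0, 0]
  ],
  "delta_rot": [
    [0, 0, 0],
    [0, 0, 0.005],
    [0, 0, 0],
    [0, 0, 0],
    [0, 0, 0],
    [0, 0, 0]
  ],
  "jaw": [40, 40, 40, 40, 40, 40]
}}

```text
time_s: 7.85
tcp_pos: [510.7, -203.1, 236.1]
tcp_rot: [[-0.09, 0.996, 0.005], [0.996, 0.09, -0.0], [-0.001, 0.005, -1.0]]
wrist_force: [-0.1, 1.1, -3.2]
grip_width: 45.6
```

```bash
python3 plan.py 511.3 -205.3 225 95
```

```text
t 7.85 p [ 510.71 -203.07  236.07] yaw 95.18 F [-0.06  1.13 -3.24] grip 45.6 j [-0.13  0.22  0.49  1.78 -0.11  1.16  2.05]
d [  0.59  -2.23 -11.07] rotdeg [0.29 0.03 0.18] n 1
offset [[-0.023, 0.003, 0.111]]
rot [0.0032, 0.0004, 0.002] x 1
```

>>> {"api": "play_rows", "payload": {
  "offset": [
    [-0.02, 0, 0.1],
    [0, 0, 0.05],
    [0, 0, 0]
  ],
  "delta_rot": [
    [0.003, 0, 0],
    [0, 0, 0],
    [0, 0, 0]
  ],
  "jaw": [40, 40, 40]
}}

```text
time_s: 8.22
tcp_pos: [511.2, -202.8, 220.4]
tcp_rot: [[-0.093, 0.996, 0.0], [0.996, 0.093, 0.0], [0.0, 0.0, -1.0]]
wrist_force: [0.2, -1.0, -1.8]
grip_width: 45.2
```

>>> {"api": "play_rows", "payload": {
  "offset": [
    [0, 0, 0.02],
    [0, 0, 0]
  ],
  "delta_rot": [
    [0, 0, 0],
    [0, 0, 0]
  ],
  "jaw": [40, 40]
}}

```text
time_s: 8.48
tcp_pos: [511.3, -202.5, 218.7]
tcp_rot: [[-0.094, 0.996, 0.001], [0.996, 0.094, -0.0], [-0.0, 0.001, -1.0]]
wrist_force: [-1.3, -1.1, -0.7]
grip_width: 45.7
```

>>> {"api": "play_rows", "payload": {
  "offset": [
    [0, 0, 0.025],
    [0, 0, 0.02],
    [0, 0, 0]
  ],
  "delta_rot": [
    [0, 0, 0],
    [0, 0, 0],
    [0, 0, 0]
  ],
  "jaw": [40, 40, 40]
}}

```text
time_s: 8.85
tcp_pos: [511.3, -202.6, 214.5]
tcp_rot: [[-0.094, 0.996, 0.001], [0.996, 0.094, 0.0], [-0.0, 0.001, -1.0]]
wrist_force: [-0.6, -0.6, 1.2]
grip_width: 45.6
```

```bash
python3 avg.py; python3 plan.py 657.8 -173.2 230 95
```

```text
z 214.521 Fz 1.382 +- 0.133 [1.5 1.2 1.4 1.1 0.5 1.5 2.  2.  1.4 1.3] [ 511.3 -202.6  214.5] 9.35
t 9.35 p [ 511.33 -202.58  214.46] yaw 95.38 F [-1.68 -0.85  1.34] grip 45.5 j [-0.12  0.25  0.48  1.8  -0.13  1.12  2.06]
d [146.47  29.38  15.54] rotdeg [0.06 0.01 0.38] n 3
offset [[0.052, 0.495, -0.051], [0.053, 0.495, -0.051], [0.054, 0.495, -0.052]]
rot [0.0002, 0.0, 0.0014] x 3
```

>>> {"api": "play_rows", "payload": {
  "offset": [
    [0, 0, -0.15],
    [0.03, 0.25, -0.02],
    [0.05, 0.5, 0],
    [0.05, 0.45, 0],
    [0.03, 0.25, 0],
    [0, 0, 0]
  ],
  "delta_rot": [
    [0, 0, 0],
    [0, 0, 0.004],
    [0, 0, 0],
    [0, 0, 0],
    [0, 0, 0],
    [0, 0, 0]
  ],
  "jaw": [40, 40, 40, 40, 40, 40]
}}

```text
time_s: 10.1
tcp_pos: [659.1, -170.7, 235.6]
tcp_rot: [[-0.089, 0.996, 0.003], [0.996, 0.089, 0.003], [0.003, 0.003, -1.0]]
wrist_force: [-1.0, 0.6, -3.4]
grip_width: 45.4
```

```bash
python3 plan.py 657.8 -173.2 225 95
```

```text
t 10.1 p [ 659.13 -170.72  235.61] yaw 95.1 F [-0.98  0.6  -3.42] grip 45.4 j [-0.12  0.52  0.45  1.41 -0.23  1.27  2.  ]
d [ -1.33  -2.48 -10.61] rotdeg [ 0.18 -0.16  0.1 ] n 1
offset [[-0.024, -0.016, 0.106]]
rot [0.002, -0.0018, 0.0011] x 1
```

>>> {"api": "play_rows", "payload": {
  "offset": [
    [-0.02, -0.01, 0.1],
    [0, 0, 0.05],
    [0, 0, 0.02],
    [0, 0, 0]
  ],
  "delta_rot": [
    [0.002, -0.002, 0],
    [0, 0, 0],
    [0, 0, 0],
    [0, 0, 0]
  ],
  "jaw": [40, 40, 40, 40]
}}

```text
time_s: 10.6
tcp_pos: [656.4, -173.9, 218.5]
tcp_rot: [[-0.087, 0.996, -0.0], [0.996, 0.087, -0.0], [-0.0, -0.0, -1.0]]
wrist_force: [0.3, 1.1, -0.4]
grip_width: 45.4
```

>>> {"api": "play_rows", "payload": {
  "offset": [
    [0, 0, 0.025],
    [0, 0, 0.02],
    [0, 0, 0]
  ],
  "delta_rot": [
    [0, 0, 0],
    [0, 0, 0],
    [0, 0, 0]
  ],
  "jaw": [40, 40, 40]
}}

```text
time_s: 10.98
tcp_pos: [656.5, -173.9, 214.8]
tcp_rot: [[-0.087, 0.996, 0.001], [0.996, 0.087, 0.0], [-0.0, 0.001, -1.0]]
wrist_force: [0.1, 0.9, 0.3]
grip_width: 45.5
```

```bash
python3 avg.py; python3 plan.py 630 -46.2 230 95
```

```text
z 214.818 Fz -0.028 +- 0.162 [-0.2 -0.5  0.7 -0.6  0.2  0.3  0.6  0.3 -0.9 -0.2] [ 656.5 -173.9  214.8] 11.475
t 11.475 p [ 656.52 -173.88  214.76] yaw 94.99 F [-0.52  0.33 -0.19] grip 45.3 j [-0.12  0.53  0.44  1.43 -0.23  1.23  2.01]
d [-26.52 127.68  15.24] rotdeg [ 0.07  0.01 -0.01] n 3
offset [[0.432, -0.051, -0.051], [0.432, -0.051, -0.051], [0.432, -0.051, -0.051]]
rot [0.0003, 0.0, -0.0] x 3
```

>>> {"api": "play_rows", "payload": {
  "offset": [
    [0, 0, -0.15],
    [0.2, -0.02, -0.02],
    [0.45, -0.05, 0],
    [0.4, -0.04, 0],
    [0.2, -0.02, 0],
    [0, 0, 0]
  ],
  "delta_rot": [
    [0, 0, 0],
    [0, 0, 0],
    [0, 0, 0],
    [0, 0, 0],
    [0, 0, 0],
    [0, 0, 0]
  ],
  "jaw": [40, 40, 40, 40, 40, 40]
}}

```text
time_s: 12.22
tcp_pos: [630.3, -41.3, 232.6]
tcp_rot: [[-0.09, 0.996, 0.0], [0.996, 0.09, 0.001], [0.001, 0.0, -1.0]]
wrist_force: [-0.7, -0.4, -2.6]
grip_width: 45.1
```

```bash
python3 plan.py 630 -46.2 225 95
```

```text
t 12.225 p [630.31 -41.3  232.64] yaw 95.14 F [-0.66 -0.41 -2.59] grip 45.1 j [-0.33  0.41  0.42  1.55 -0.17  1.22  1.78]
d [-0.31 -4.9  -7.64] rotdeg [ 0.01 -0.08  0.14] n 1
offset [[-0.049, -0.008, 0.076]]
rot [0.0001, -0.0009, 0.0016] x 1
```

>>> {"api": "play_rows", "payload": {
  "offset": [
    [-0.04, -0.01, 0.07],
    [0, 0, 0.05],
    [0, 0, 0.02],
    [0, 0, 0]
  ],
  "delta_rot": [
    [0, 0, 0],
    [0, 0, 0],
    [0, 0, 0],
    [0, 0, 0]
  ],
  "jaw": [40, 40, 40, 40]
}}

```text
time_s: 12.72
tcp_pos: [629.5, -48.2, 217.6]
tcp_rot: [[-0.086, 0.996, -0.0], [0.996, 0.086, 0.001], [0.001, -0.0, -1.0]]
wrist_force: [-0.7, 0.5, -1.4]
grip_width: 45.5
```

>>> {"api": "play_rows", "payload": {
  "offset": [
    [0, 0, 0.025],
    [0, 0, 0.02],
    [0, 0, 0]
  ],
  "delta_rot": [
    [0, 0, 0],
    [0, 0, 0],
    [0, 0, 0]
  ],
  "jaw": [40, 40, 40]
}}

```text
time_s: 13.1
tcp_pos: [629.7, -48.4, 213.4]
tcp_rot: [[-0.086, 0.996, 0.001], [0.996, 0.086, 0.001], [0.001, 0.001, -1.0]]
wrist_force: [-1.3, 1.2, 0.8]
grip_width: 45.3
```

```bash
python3 avg.py; python3 plan.py 509.4 302.6 250 95.2
```

```text
z 213.488 Fz 0.591 +- 0.172 [ 1.1 -0.1  0.4  0.5  1.   1.6  0.2  0.6 -0.1  0.6] [629.7 -48.4 213.4] 13.6
t 13.6 p [629.67 -48.43 213.4 ] yaw 94.92 F [-0.42  1.69  0.63] grip 45.4 j [-0.32  0.42  0.42  1.58 -0.18  1.18  1.79]
d [-120.27  351.03   36.6 ] rotdeg [ 0.04 -0.05 -0.28] n 7
offset [[0.514, -0.128, -0.052], [0.514, -0.128, -0.052], [0.515, -0.127, -0.052], [0.515, -0.127, -0.052], [0.515, -0.127, -0.052], [0.515, -0.126, -0.052], [0.515, -0.126, -0.052]]
rot [0.0001, -0.0001, -0.0004] x 7
```

>>> {"api": "play_rows", "payload": {
  "offset": [
    [0, 0, -0.2],
    [0.3, -0.08, -0.18],
    [0.55, -0.13, 0],
    [0.55, -0.13, 0],
    [0.55, -0.13, 0],
    [0.55, -0.13, 0],
    [0.5, -0.12, 0],
    [0.3, -0.1, 0]
  ],
  "delta_rot": [
    [0, 0, 0],
    [0, 0, 0],
    [0, 0, 0],
    [0, 0, 0],
    [0, 0, 0],
    [0, 0, 0],
    [0, 0, 0],
    [0, 0, 0]
  ],
  "jaw": [40, 40, 40, 40, 40, 40, 40, 40]
}}

```text
time_s: 14.6
tcp_pos: [520.7, 277.2, 261.0]
tcp_rot: [[-0.075, 0.997, 0.01], [0.997, 0.075, -0.001], [-0.002, 0.01, -1.0]]
wrist_force: [0.9, -0.7, -3.1]
grip_width: 45.6
```

```bash
python3 plan.py 509.4 302.6 250 95.2
```

```text
t 14.6 p [520.69 277.15 260.98] yaw 94.32 F [ 0.92 -0.69 -3.14] grip 45.6 j [-0.79  0.28  0.26  1.64 -0.07  1.23  1.13]
d [-11.29  25.45 -10.98] rotdeg [ 0.56  0.1  -0.88] n 1
offset [[0.262, -0.094, 0.108]]
rot [0.0063, 0.0011, -0.0098] x 1
```

>>> {"api": "play_rows", "payload": {
  "offset": [
    [0.18, -0.07, 0.08],
    [0, 0, 0],
    [0, 0, 0]
  ],
  "delta_rot": [
    [0.006, 0, -0.009],
    [0, 0, 0],
    [0, 0, 0]
  ],
  "jaw": [40, 40, 40]
}}

```text
time_s: 14.98
tcp_pos: [512.4, 295.4, 253.8]
tcp_rot: [[-0.092, 0.996, 0.001], [0.996, 0.092, -0.002], [-0.002, 0.001, -1.0]]
wrist_force: [-0.4, -0.9, -2.5]
grip_width: 45.0
```

```bash
python3 plan.py 509.4 302.6 220 95.2
```

```text
t 14.975 p [512.36 295.38 253.79] yaw 95.28 F [-0.39 -0.94 -2.48] grip 45.0 j [-0.81  0.29  0.25  1.63 -0.07  1.23  1.12]
d [ -2.96   7.22 -33.79] rotdeg [0.06 0.12 0.08] n 1
offset [[0.075, -0.023, 0.338]]
rot [0.0007, 0.0013, 0.0009] x 1
```

>>> {"api": "play_rows", "payload": {
  "offset": [
    [0.07, -0.02, 0.1],
    [0, 0, 0.12],
    [0, 0, 0.05],
    [0, 0, 0]
  ],
  "delta_rot": [
    [0, 0, 0],
    [0, 0, 0],
    [0, 0, 0],
    [0, 0, 0]
  ],
  "jaw": [40, 40, 40, 40]
}}

```text
time_s: 15.48
tcp_pos: [511.0, 299.2, 224.3]
tcp_rot: [[-0.087, 0.996, 0.001], [0.996, 0.087, -0.004], [-0.004, 0.001, -1.0]]
wrist_force: [-0.7, 0.3, -2.3]
grip_width: 45.3
```

```bash
python3 plan.py 509.4 302.6 156 95.2
python3 - <<'E'
from h import *
im=read_camera("side")
cv2.imwrite("pics/z4.png",cv2.resize(im[120:220,160:280,::-1],None,fx=5,fy=5,interpolation=cv2.INTER_CUBIC))
E
```

```text
t 15.475 p [510.97 299.21 224.29] yaw 95.0 F [-0.73  0.28 -2.26] grip 45.3 j [-0.81  0.32  0.25  1.67 -0.08  1.17  1.11]
d [ -1.57   3.39 -68.29] rotdeg [ 0.03  0.22 -0.2 ] n 2
offset [[0.019, -0.007, 0.341], [0.018, -0.006, 0.341]]
rot [0.0002, 0.0012, -0.0011] x 2
```

View pics/z4.png

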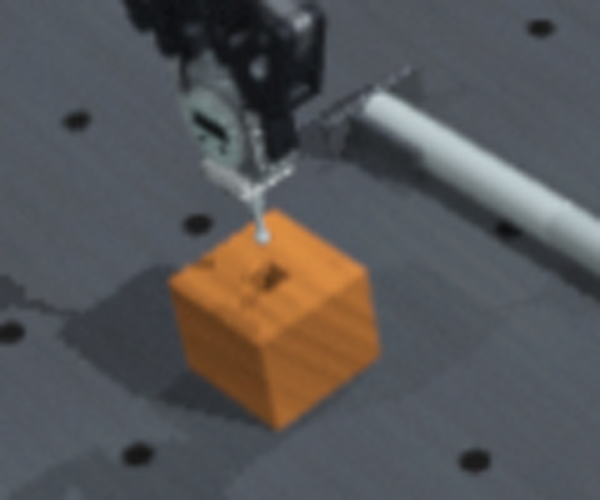

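The bore is visible at zoom (270,278), with the ball tip above it at (262,238).

```bash
python3 - <<'E'
from h import *
f=lambda p:((p[0]+.5)/5-.5+160,(p[1]+.5)/5-.5+120)
print(onz("side",*f((270,278)),60),onz("side",*f((262,238)),224.3-139+4))
print([onz("side",*f(p),60).round(1) for p in((172,282),(263,345),(368,268),(273,210))])
E
```

```text
[512.65461945 300.9157414   60.        ] [511.36682841 298.54158974  89.3       ]
[array([475.4, 333. ,  60. ]), array([482.3, 264.7,  60. ]), array([552.5, 272.6,  60. ]), array([543.4, 341. ,  60. ])]
```

>>> {"api": "play_rows", "payload": {
  "offset": [
    [0.03, 0, 0.03],
    [0, 0, 0.15],
    [0, 0, 0.2],
    [0, 0, 0.15],
    [0, 0, 0.05]
  ],
  "delta_rot": [
    [0, 0.002, 0],
    [0, 0, 0],
    [0, 0, 0],
    [0, 0, 0],
    [0, 0, 0]
  ],
  "jaw": [40, 40, 40, 40, 40]
}}

```text
time_s: 16.15
tcp_pos: [510.9, 302.7, 163.4]
tcp_rot: [[-0.087, 0.996, 0.002], [0.996, 0.087, 0.001], [0.0, 0.002, -1.0]]
wrist_force: [-0.1, 0.2, -2.3]
grip_width: 45.5
```

```bash
python3 plan.py 510.5 301.9 154.3 95.2
```

```text
t 16.15 p [510.95 302.68 163.44] yaw 95.01 F [-0.13  0.15 -2.3 ] grip 45.5 j [-0.8   0.38  0.23  1.72 -0.1   1.05  1.12]
d [-0.45 -0.78 -9.14] rotdeg [ 0.1  -0.02 -0.19] n 1
offset [[-0.007, -0.005, 0.091]]
rot [0.0011, -0.0002, -0.0021] x 1
```

>>> {"api": "play_rows", "payload": {
  "offset": [
    [0, 0, 0.05],
    [0, 0, 0.02],
    [0, 0, 0.01],
    [0, 0, 0]
  ],
  "delta_rot": [
    [0, 0, 0],
    [0, 0, 0],
    [0, 0, 0],
    [0, 0, 0]
  ],
  "jaw": [40, 40, 40, 40]
}}

```text
time_s: 16.65
tcp_pos: [511.4, 302.9, 155.7]
tcp_rot: [[-0.087, 0.996, 0.003], [0.996, 0.087, 0.001], [0.001, 0.003, -1.0]]
wrist_force: [0.0, -0.4, -2.8]
grip_width: 45.2
```

>>> {"api": "play_rows", "payload": {
  "offset": [
    [0, 0, 0.01],
    [0, 0, 0]
  ],
  "delta_rot": [
    [0, 0, 0],
    [0, 0, 0]
  ],
  "jaw": [40, 40]
}}

```text
time_s: 16.9
tcp_pos: [511.7, 303.1, 155.1]
tcp_rot: [[-0.087, 0.996, 0.003], [0.996, 0.087, 0.002], [0.002, 0.004, -1.0]]
wrist_force: [-0.5, 0.0, -2.2]
grip_width: 45.4
```

>>> {"api": "play_rows", "payload": {
  "offset": [
    [0, -0.01, 0.015],
    [0, 0, 0]
  ],
  "delta_rot": [
    [0.003, -0.001, 0],
    [0, 0, 0]
  ],
  "jaw": [40, 40]
}}

```text
time_s: 17.15
tcp_pos: [511.2, 303.1, 154.3]
tcp_rot: [[-0.087, 0.996, -0.0], [0.996, 0.087, 0.0], [0.0, -0.0, -1.0]]
wrist_force: [-0.3, 0.1, -2.6]
grip_width: 45.1
```

>>> {"api": "play_rows", "payload": {
  "offset": [
    [0, 0, 0.01],
    [0, 0, 0]
  ],
  "delta_rot": [
    [0, 0, 0],
    [0, 0, 0]
  ],
  "jaw": [40, 40]
}}

```text
time_s: 17.4
tcp_pos: [511.2, 303.1, 154.3]
tcp_rot: [[-0.087, 0.996, -0.0], [0.996, 0.087, 0.001], [0.001, -0.0, -1.0]]
wrist_force: [-0.2, -0.9, -2.2]
grip_width: 45.3
```

>>> {"api": "play_rows", "payload": {
  "offset": [
    [0, 0, 0.02],
    [0, 0, 0]
  ],
  "delta_rot": [
    [0, 0, 0],
    [0, 0, 0]
  ],
  "jaw": [40, 40]
}}

```text
time_s: 17.65
tcp_pos: [511.4, 303.2, 154.4]
tcp_rot: [[-0.087, 0.996, 0.0], [0.996, 0.087, 0.002], [0.002, 0.0, -1.0]]
wrist_force: [0.1, 0.1, -2.4]
grip_width: 45.6
```

>>> {"api": "play_rows", "payload": {
  "offset": [
    [0, 0, 0],
    [0, 0, 0],
    [0, 0, 0],
    [0, 0, 0]
  ],
  "delta_rot": [
    [0, 0, 0],
    [0, 0, 0],
    [0, 0, 0],
    [0, 0, 0]
  ],
  "jaw": [60, 75, 78, 78]
}}

```text
time_s: 18.15
tcp_pos: [511.5, 303.5, 154.0]
tcp_rot: [[-0.087, 0.996, 0.001], [0.996, 0.087, 0.002], [0.002, 0.001, -1.0]]
wrist_force: [-0.1, -0.0, -0.1]
grip_width: 77.7
```

>>> {"api": "play_rows", "payload": {
  "offset": [
    [0, 0, -0.1],
    [0, 0, -0.3],
    [0, 0, -0.4],
    [0, 0, -0.2]
  ],
  "delta_rot": [
    [0, 0, 0],
    [0, 0, 0],
    [0, 0, 0],
    [0, 0, 0]
  ],
  "jaw": [80, 80, 80, 80]
}}

```text
time_s: 18.65
tcp_pos: [510.9, 302.9, 257.3]
tcp_rot: [[-0.087, 0.996, -0.001], [0.996, 0.087, 0.0], [0.0, -0.001, -1.0]]
wrist_force: [0.5, -0.0, -0.3]
grip_width: 80.0
```

```bash
python3 - <<'E'
from h import *
im=read_camera("side")
cv2.imwrite("pics/z5.png",cv2.resize(im[120:220,160:280,::-1],None,fx=5,fy=5,interpolation=cv2.INTER_CUBIC))
print(readout.sense()['time_s'],readout.sense()['joint_pos'])
E
```

```text
18.7 [-0.81639805  0.29153311  0.24845077  1.62023999 -0.07602691  1.23750821
  1.10461615]
```

View pics/z5.png

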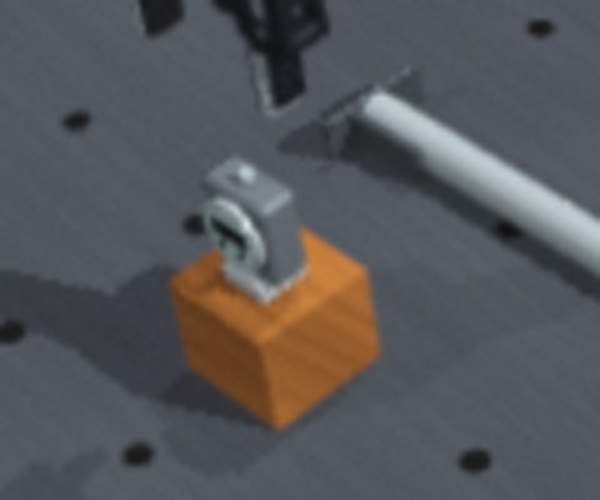

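The gauge stands upright, seated on the block. Next is corner 4, the proud rest.

>>> {"api": "play_rows", "payload": {
  "offset": [
    [-0.4, -0.04, 0],
    [-0.6, -0.06, 0],
    [-0.6, -0.06, 0],
    [-0.6, -0.06, 0],
    [-0.6, -0.05, 0],
    [-0.6, -0.05, 0],
    [-0.6, -0.05, 0],
    [-0.5, -0.05, 0]
  ],
  "delta_rot": [
    [0, 0, 0],
    [0, 0, 0],
    [0, 0, 0],
    [0, 0, 0],
    [0, 0, 0],
    [0, 0, 0],
    [0, 0, 0],
    [0, 0, 0]
  ],
  "jaw": [80, 80, 80, 80, 80, 80, 80, 80]
}}

```text
time_s: 19.7
tcp_pos: [509.8, -157.7, 261.4]
tcp_rot: [[-0.095, 0.995, 0.008], [0.995, 0.095, 0.007], [0.006, 0.009, -1.0]]
wrist_force: [1.0, 0.9, 0.2]
grip_width: 80.2
```

```bash
python3 plan.py 511.3 -205.3 210 95
```

```text
t 19.7 p [ 509.77 -157.74  261.38] yaw 95.48 F [0.98 0.92 0.21] grip 80.2 j [-0.3   0.16  0.58  1.79 -0.1   1.21  1.97]
d [  1.53 -47.56 -51.38] rotdeg [ 0.52 -0.35  0.48] n 2
offset [[-0.239, -0.017, 0.255], [-0.238, -0.015, 0.256]]
rot [0.0029, -0.0019, 0.0026] x 2
```

>>> {"api": "play_rows", "payload": {
  "offset": [
    [-0.24, -0.02, 0.2],
    [-0.18, 0, 0.2],
    [0, 0, 0.05],
    [0, 0, 0]
  ],
  "delta_rot": [
    [0.005, -0.004, 0.004],
    [0, 0, 0],
    [0, 0, 0],
    [0, 0, 0]
  ],
  "jaw": [80, 80, 80, 80]
}}

```text
time_s: 20.2
tcp_pos: [511.0, -205.3, 216.9]
tcp_rot: [[-0.082, 0.997, 0.003], [0.997, 0.082, -0.002], [-0.002, 0.003, -1.0]]
wrist_force: [-0.4, -0.4, 1.1]
grip_width: 80.0
```

```bash
python3 plan.py 511.3 -205.3 127 95 3
```

```text
t 20.2 p [ 510.99 -205.34  216.92] yaw 94.68 F [-0.43 -0.4   1.11] grip 80.0 j [-0.22  0.26  0.6   1.8  -0.16  1.13  2.09]
d [ 3.100e-01  4.000e-02 -8.992e+01] rotdeg [ 0.19  0.1  -0.32] n 3
offset [[0.001, 0.0, 0.3], [0.0, 0.0, 0.3], [0.0, 0.001, 0.3]]
rot [0.0007, 0.0004, -0.0012] x 3
```

>>> {"api": "play_rows", "payload": {
  "offset": [
    [0, 0, 0.25],
    [0, 0, 0.3],
    [0, 0, 0.25],
    [0, 0, 0.1],
    [0, 0, 0]
  ],
  "delta_rot": [
    [0, 0, 0],
    [0, 0, 0],
    [0, 0, 0],
    [0, 0, 0],
    [0, 0, 0]
  ],
  "jaw": [80, 80, 80, 80, 80]
}}

```text
time_s: 20.82
tcp_pos: [515.3, -200.3, 129.4]
tcp_rot: [[-0.089, 0.996, 0.011], [0.996, 0.089, 0.0], [-0.001, 0.011, -1.0]]
wrist_force: [-0.4, 0.1, 0.1]
grip_width: 80.2
```

```bash
python3 plan.py 511.3 -205.3 123 95 1
python3 - <<'E'
from h import *
im=read_camera("side")
cv2.imwrite("pics/z6.png",cv2.resize(im[220:330,290:430,::-1],None,fx=5,fy=5,interpolation=cv2.INTER_CUBIC))
E
```

```text
t 20.825 p [ 515.3  -200.27  129.43] yaw 95.12 F [-0.42  0.12  0.07] grip 80.2 j [-0.19  0.37  0.57  1.87 -0.25  0.95  2.15]
d [-4.   -5.03 -6.43] rotdeg [0.63 0.03 0.12] n 1
offset [[-0.046, -0.045, 0.064]]
rot [0.007, 0.0004, 0.0013] x 1
```

View pics/z6.png

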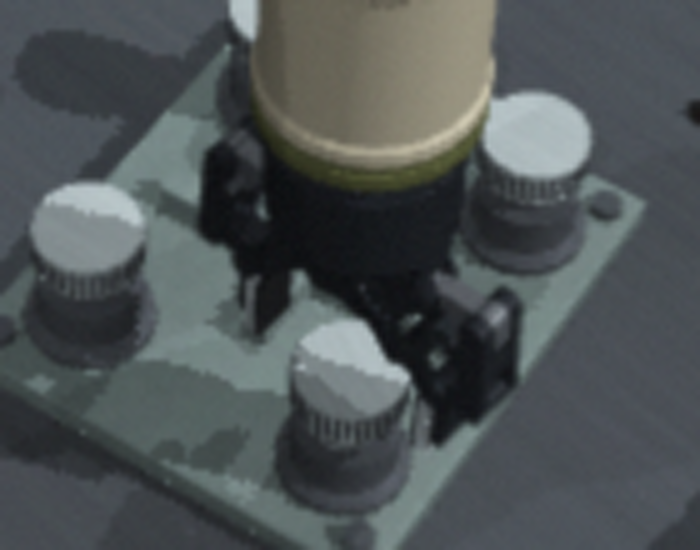

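The fingers straddle the corner 4 head: the tips are at zoom (260,330) and (440,440), with the head at about (350,380). I'll correct the position and then close.

>>> {"api": "play_rows", "payload": {
  "offset": [
    [-0.035, -0.035, 0.05],
    [0, 0, 0]
  ],
  "delta_rot": [
    [0.007, 0, 0],
    [0, 0, 0]
  ],
  "jaw": [80, 80]
}}

```text
time_s: 21.12
tcp_pos: [513.1, -204.5, 126.3]
tcp_rot: [[-0.089, 0.996, 0.003], [0.996, 0.089, -0.001], [-0.001, 0.002, -1.0]]
wrist_force: [0.4, 0.4, 0.3]
grip_width: 80.2
```

```bash
python3 plan.py 511.3 -205.3 123 95 1
```

```text
t 21.125 p [ 513.07 -204.54  126.28] yaw 95.13 F [0.37 0.38 0.35] grip 80.2 j [-0.18  0.38  0.57  1.87 -0.25  0.95  2.16]
d [-1.77 -0.76 -3.28] rotdeg [0.14 0.07 0.13] n 1
offset [[-0.006, -0.018, 0.033]]
rot [0.0016, 0.0008, 0.0015] x 1
```

>>> {"api": "play_rows", "payload": {
  "offset": [
    [0, -0.02, 0.03],
    [0, 0, 0]
  ],
  "delta_rot": [
    [0.002, 0, 0],
    [0, 0, 0]
  ],
  "jaw": [70, 60]
}}

```text
time_s: 21.38
tcp_pos: [511.2, -205.0, 123.6]
tcp_rot: [[-0.089, 0.996, 0.0], [0.996, 0.089, -0.001], [-0.001, -0.0, -1.0]]
wrist_force: [-0.2, 0.3, 0.0]
grip_width: 59.9
```

>>> {"api": "play_rows", "payload": {
  "offset": [
    [0, 0, 0],
    [0, 0, 0],
    [0, 0, 0],
    [0, 0, 0]
  ],
  "delta_rot": [
    [0, 0, 0],
    [0, 0, 0],
    [0, 0, 0],
    [0, 0, 0]
  ],
  "jaw": [45, 45, 45, 45],
  "force": 50
}}

```text
time_s: 21.88
tcp_pos: [511.3, -204.7, 124.0]
tcp_rot: [[-0.089, 0.996, 0.0], [0.996, 0.089, -0.001], [-0.001, 0.0, -1.0]]
wrist_force: [-1.5, 0.2, 1.5]
grip_width: 46.9
```

```bash
python3 plan.py 511.3 -205.3 123 95 1; python3 -c "
from rig import *
print(readout.sense()['ft_torque'])"
```

```text
t 21.875 p [ 511.27 -204.69  124.03] yaw 95.13 F [-1.53  0.21  1.52] grip 46.9 j [-0.18  0.38  0.57  1.88 -0.25  0.95  2.16]
d [ 0.03 -0.61 -1.03] rotdeg [0.01 0.05 0.13] n 1
offset [[-0.006, -0.0, 0.01]]
rot [0.0001, 0.0006, 0.0014] x 1
[-0.12632605  0.20651974  0.00557553]
```

>>> {"api": "play_rows", "payload": {
  "offset": [
    [0, 0, 0.002],
    [0, 0, 0.002],
    [0, 0, 0]
  ],
  "delta_rot": [
    [0, 0, 0.08],
    [0, 0, 0.08],
    [0, 0, 0]
  ],
  "jaw": [45, 45, 45]
}}

```text
time_s: 22.25
tcp_pos: [511.3, -204.5, 123.8]
tcp_rot: [[0.166, 0.986, 0.0], [0.986, -0.166, -0.001], [-0.001, 0.0, -1.0]]
wrist_force: [-1.2, 0.2, 2.1]
grip_width: 46.7
```

```bash
python3 plan.py 511.3 -204.7 123.7 -45; python3 -c "
from rig import *
print(readout.sense()['ft_torque'])"
```

```text
t 22.25 p [ 511.26 -204.53  123.78] yaw 80.43 F [-1.21  0.2   2.08] grip 46.7 j [-0.22  0.39  0.62  1.88 -0.27  0.95  1.92]
d [ 0.04 -0.17 -0.08] rotdeg [5.0000e-02 1.0000e-02 1.2543e+02] n 13
offset [[-0.0, 0.0, 0.0], [-0.0, 0.0, 0.0], [-0.0, 0.0, 0.0], [-0.0, 0.0, 0.0], [-0.0, 0.0, 0.0], [-0.0, 0.0, 0.0], [-0.0, 0.0, 0.0], [-0.0, 0.0, 0.0], [0.0, 0.0, 0.0], [0.0, 0.0, 0.0], [0.0, 0.0, 0.0], [0.0, 0.0, 0.0], [0.0, 0.0, 0.0]]
rot [0.0, 0.0, 0.1072] x 13
[-0.16971943  0.27109055 -0.19159692]
```

The reaction torque of about −0.19 N·m matches the thread drag, so the head is turning with the gripper.

>>> {"api": "play_rows", "payload": {
  "offset": [
    [0, 0, 0.002],
    [0, 0, 0.002],
    [0, 0, 0.002],
    [0, 0, 0.002],
    [0, 0, 0.002],
    [0, 0, 0]
  ],
  "delta_rot": [
    [0, 0, 0.1],
    [0, 0, 0.1],
    [0, 0, 0.1],
    [0, 0, 0.1],
    [0, 0, 0.1],
    [0, 0, 0]
  ],
  "jaw": [45, 45, 45, 45, 45, 45]
}}

```text
time_s: 23.0
tcp_pos: [511.3, -204.0, 123.0]
tcp_rot: [[0.816, 0.578, -0.001], [0.578, -0.816, -0.0], [-0.001, -0.0, -1.0]]
wrist_force: [-0.6, 0.9, 2.6]
grip_width: 46.7
```

```bash
python3 plan.py 511.3 -204.7 122.8 -45 1; python3 -c "
from rig import *
print(readout.sense()['ft_torque'])"
```

```text
t 23.0 p [ 511.32 -204.04  123.02] yaw 35.32 F [-0.64  0.85  2.63] grip 46.7 j [-0.35  0.44  0.78  1.88 -0.37  0.97  1.21]
d [-0.02 -0.66 -0.22] rotdeg [1.000e-02 4.000e-02 8.032e+01] n 1
offset [[-0.004, 0.005, 0.002]]
rot [0.0001, 0.0004, 0.8924] x 1
[-0.12894232  0.41751533 -0.18026771]
```

>>> {"api": "play_rows", "payload": {
  "offset": [
    [0, 0, 0.002],
    [0, 0, 0.002],
    [0, 0, 0.002],
    [0, 0, 0.002],
    [0, 0, 0]
  ],
  "delta_rot": [
    [0, 0, 0.11],
    [0, 0, 0.11],
    [0, 0, 0.11],
    [0, 0, 0.11],
    [0, 0, 0]
  ],
  "jaw": [45, 45, 45, 45, 45]
}}

```text
time_s: 23.62
tcp_pos: [511.6, -203.8, 122.4]
tcp_rot: [[0.998, -0.064, -0.0], [-0.064, -0.998, 0.001], [-0.0, -0.001, -1.0]]
wrist_force: [-0.9, 0.0, 3.2]
grip_width: 46.8
```

```bash
python3 plan.py 511.3 -204.7 122.0 -45 1; python3 -c "
from rig import *
print(readout.sense()['ft_torque'])"
```

```text
t 23.625 p [ 511.64 -203.82  122.39] yaw -3.65 F [-0.89  0.03  3.18] grip 46.8 j [-0.46  0.5   0.93  1.89 -0.48  0.99  0.62]
d [-0.34 -0.88 -0.39] rotdeg [-3.000e-02  4.000e-02  4.135e+01] n 1
offset [[-0.003, 0.009, 0.004]]
rot [-0.0003, 0.0004, 0.4595] x 1
[ 0.12109358  0.52139258 -0.13508874]
```

>>> {"api": "play_rows", "payload": {
  "offset": [
    [0, 0.002, 0.002],
    [0, 0.002, 0.002],
    [0, 0, 0.002],
    [0, 0, 0.002],
    [0, 0, 0]
  ],
  "delta_rot": [
    [0, 0, 0.115],
    [0, 0, 0.115],
    [0, 0, 0.115],
    [0, 0, 0.11],
    [0, 0, 0]
  ],
  "jaw": [45, 45, 45, 45, 45]
}}

```text
time_s: 24.25
tcp_pos: [512.1, -203.9, 121.7]
tcp_rot: [[0.725, -0.689, 0.0], [-0.689, -0.725, 0.003], [-0.002, -0.002, -1.0]]
wrist_force: [-0.5, 1.1, 4.1]
grip_width: 46.7
```

```bash
python3 plan.py 511.3 -204.7 122.0 -45 1; python3 -c "
from rig import *
print(readout.sense()['ft_torque'])"
```

```text
t 24.25 p [ 512.1  -203.92  121.71] yaw -43.51 F [-0.54  1.13  4.13] grip 46.7 j [-0.55  0.59  1.08  1.89 -0.61  1.04  0.03]
d [-0.8  -0.78  0.29] rotdeg [-0.12  0.1   1.49] n 1
offset [[-0.0, 0.011, -0.003]]
rot [-0.0013, 0.0011, 0.0165] x 1
[ 0.42433452  0.44496356 -0.14309486]
```

>>> {"api": "play_rows", "payload": {
  "offset": [
    [0, 0, 0],
    [0, 0, 0],
    [0, 0, 0],
    [0, 0, 0]
  ],
  "delta_rot": [
    [0, 0, 0],
    [0, 0, 0],
    [0, 0, 0],
    [0, 0, 0]
  ],
  "jaw": [60, 75, 80, 80]
}}

```text
time_s: 24.75
tcp_pos: [512.0, -204.1, 121.3]
tcp_rot: [[0.735, -0.678, 0.0], [-0.678, -0.735, 0.003], [-0.002, -0.002, -1.0]]
wrist_force: [-0.0, -0.1, 0.4]
grip_width: 79.8
```

>>> {"api": "play_rows", "payload": {
  "offset": [
    [0, 0, -0.1],
    [0, 0, -0.3],
    [0, 0, -0.5],
    [0, 0, -0.5],
    [0, 0, -0.2]
  ],
  "delta_rot": [
    [0, 0, 0],
    [0, 0, 0],
    [0, 0, 0],
    [0, 0, -0.1],
    [0, 0, -0.1]
  ],
  "jaw": [80, 80, 80, 80, 80]
}}

```text
time_s: 25.38
tcp_pos: [511.0, -205.1, 287.0]
tcp_rot: [[0.912, -0.411, -0.003], [-0.411, -0.912, 0.002], [-0.003, -0.001, -1.0]]
wrist_force: [-0.5, 0.8, -0.8]
grip_width: 79.8
```

```bash
python3 plan.py 510.4 303 250 95.2 14
```

```text
t 25.375 p [ 511.04 -205.08  287.04] yaw -24.28 F [-0.49  0.78 -0.84] grip 79.8 j [-0.69  0.35  1.22  1.73 -0.34  1.31  0.18]
d [ -0.64 508.08 -37.04] rotdeg [-2.1000e-01  7.0000e-02 -1.1948e+02] n 14
offset [[-0.15, -0.331, 0.027], [-0.099, -0.349, 0.027], [-0.046, -0.36, 0.027], [0.008, -0.363, 0.027], [0.062, -0.358, 0.027], [0.114, -0.344, 0.027], [0.164, -0.324, 0.027], [0.21, -0.296, 0.027], [0.252, -0.261, 0.026], [0.288, -0.221, 0.026], [0.317, -0.176, 0.026], [0.34, -0.127, 0.026], [0.355, -0.075, 0.026], [0.362, -0.022, 0.026]]
rot [-0.0002, 0.0001, -0.0948] x 14
```

>>> {"api": "play_rows", "payload": {
  "offset": [
    [-0.05, -0.1, 0],
    [-0.08, -0.25, 0],
    [-0.05, -0.36, 0],
    [0, -0.36, 0],
    [0.06, -0.36, 0],
    [0.11, -0.34, 0]
  ],
  "delta_rot": [
    [0, 0, -0.1],
    [0, 0, -0.1],
    [0, 0, -0.1],
    [0, 0, -0.1],
    [0, 0, -0.1],
    [0, 0, -0.1]
  ],
  "jaw": [80, 80, 80, 80, 80, 80]
}}

```text
time_s: 26.12
tcp_pos: [500.5, -24.2, 293.0]
tcp_rot: [[0.856, 0.516, 0.005], [0.516, -0.856, 0.002], [0.005, 0.001, -1.0]]
wrist_force: [0.9, 0.2, 0.1]
grip_width: 80.0
```

```bash
python3 plan.py 510.4 303 250 95.2 8
```

```text
t 26.125 p [500.53 -24.16 292.99] yaw 31.08 F [0.93 0.16 0.07] grip 80.0 j [-1.04  0.05  1.05  1.84 -0.05  1.27  0.57]
d [  9.87 327.16 -42.99] rotdeg [  0.21  -0.21 -64.12] n 8
offset [[0.221, -0.344, 0.054], [0.267, -0.31, 0.054], [0.308, -0.269, 0.054], [0.342, -0.224, 0.054], [0.37, -0.174, 0.054], [0.391, -0.12, 0.054], [0.404, -0.065, 0.054], [0.409, -0.008, 0.054]]
rot [0.0003, -0.0003, -0.0891] x 8
```

>>> {"api": "play_rows", "payload": {
  "offset": [
    [0.22, -0.34, 0.05],
    [0.27, -0.31, 0.05],
    [0.31, -0.27, 0.05],
    [0.34, -0.22, 0.05],
    [0.37, -0.17, 0.05],
    [0.39, -0.12, 0.05],
    [0.35, -0.06, 0.03],
    [0.15, 0, 0]
  ],
  "delta_rot": [
    [0, 0, -0.09],
    [0, 0, -0.09],
    [0, 0, -0.09],
    [0, 0, -0.09],
    [0, 0, -0.09],
    [0, 0, -0.09],
    [0, 0, -0.07],
    [0, 0, -0.04]
  ],
  "jaw": [80, 80, 80, 80, 80, 80, 80, 80]
}}

```text
time_s: 27.12
tcp_pos: [504.9, 279.9, 265.5]
tcp_rot: [[-0.029, 1.0, 0.01], [1.0, 0.029, 0.006], [0.006, 0.01, -1.0]]
wrist_force: [-0.3, 0.0, -0.0]
grip_width: 79.8
```

```bash
python3 plan.py 510.4 303 220 95.2 1
```

```text
t 27.125 p [504.9  279.93 265.52] yaw 91.65 F [-0.27  0.03 -0.01] grip 79.8 j [-1.2   0.29  0.74  1.69 -0.21  1.23  1.18]
d [  5.5   23.07 -45.52] rotdeg [ 0.58 -0.32 -3.55] n 1
offset [[0.226, 0.057, 0.457]]
rot [0.0065, -0.0035, -0.0394] x 1
```

>>> {"api": "play_rows", "payload": {
  "offset": [
    [0.18, 0.05, 0.1],
    [0.02, 0, 0.1],
    [0, 0, 0],
    [0, 0, 0]
  ],
  "delta_rot": [
    [0.006, -0.004, -0.03],
    [0, 0, 0],
    [0, 0, 0],
    [0, 0, 0]
  ],
  "jaw": [80, 80, 80, 80]
}}

```text
time_s: 27.62
tcp_pos: [509.8, 299.5, 246.7]
tcp_rot: [[-0.075, 0.997, 0.003], [0.997, 0.075, -0.001], [-0.001, 0.002, -1.0]]
wrist_force: [-0.6, -0.3, 1.0]
grip_width: 79.6
```

```bash
python3 plan.py 511.2 303.2 154 95.2 2
```

```text
t 27.625 p [509.83 299.5  246.75] yaw 94.33 F [-0.59 -0.26  0.96] grip 79.6 j [-1.19  0.35  0.71  1.66 -0.24  1.22  1.23]
d [  1.37   3.7  -92.75] rotdeg [ 0.14  0.09 -0.87] n 2
offset [[0.019, 0.007, 0.464], [0.018, 0.008, 0.464]]
rot [0.0008, 0.0005, -0.0049] x 2
```

>>> {"api": "play_rows", "payload": {
  "offset": [
    [0.02, 0.01, 0.15],
    [0, 0, 0.3],
    [0, 0, 0.25],
    [0, 0, 0.1],
    [0, 0, 0]
  ],
  "delta_rot": [
    [0, 0, -0.009],
    [0, 0, 0],
    [0, 0, 0],
    [0, 0, 0],
    [0, 0, 0]
  ],
  "jaw": [80, 80, 80, 80, 80]
}}

```text
time_s: 28.25
tcp_pos: [511.3, 299.9, 163.7]
tcp_rot: [[-0.089, 0.996, 0.004], [0.996, 0.089, 0.0], [-0.0, 0.004, -1.0]]
wrist_force: [-1.0, -0.1, 0.6]
grip_width: 80.3
```

```bash
python3 plan.py 511.2 303.2 154 95.2 1
```

```text
t 28.25 p [511.33 299.88 163.65] yaw 95.08 F [-0.98 -0.11  0.55] grip 80.3 j [-1.15  0.44  0.67  1.74 -0.31  1.06  1.29]
d [-0.13  3.32 -9.65] rotdeg [ 0.21  0.02 -0.12] n 1
offset [[0.033, 0.001, 0.097]]
rot [0.0023, 0.0002, -0.0013] x 1
```

>>> {"api": "play_rows", "payload": {
  "offset": [
    [0.03, 0, 0.08],
    [0, 0, 0.01],
    [0, 0, 0]
  ],
  "delta_rot": [
    [0.002, 0, 0],
    [0, 0, 0],
    [0, 0, 0]
  ],
  "jaw": [80, 80, 80]
}}

```text
time_s: 28.62
tcp_pos: [511.9, 303.6, 155.8]
tcp_rot: [[-0.089, 0.996, 0.002], [0.996, 0.089, 0.002], [0.001, 0.002, -1.0]]
wrist_force: [0.4, -0.5, 0.3]
grip_width: 80.1
```

>>> {"api": "play_rows", "payload": {
  "offset": [
    [0, 0, 0],
    [0, 0, 0],
    [0, 0, 0],
    [0, 0, 0],
    [0, 0, 0],
    [0, 0, 0]
  ],
  "delta_rot": [
    [0, 0, 0],
    [0, 0, 0],
    [0, 0, 0],
    [0, 0, 0],
    [0, 0, 0],
    [0, 0, 0]
  ],
  "jaw": [40, 40, 40, 40, 40, 40],
  "force": 60
}}

```text
time_s: 29.38
tcp_pos: [512.2, 303.6, 156.6]
tcp_rot: [[-0.089, 0.996, 0.003], [0.996, 0.089, 0.002], [0.002, 0.004, -1.0]]
wrist_force: [0.3, -0.2, -0.4]
grip_width: 45.5
```

```bash
python3 plan.py 511.2 303.2 154 95.2 1
```

```text
t 29.375 p [512.25 303.65 156.62] yaw 95.09 F [ 0.25 -0.19 -0.4 ] grip 45.5 j [-1.14  0.45  0.67  1.74 -0.32  1.05  1.29]
d [-1.05 -0.45 -2.62] rotdeg [ 0.2  -0.12 -0.11] n 1
offset [[-0.004, -0.011, 0.026]]
rot [0.0022, -0.0013, -0.0012] x 1
```

>>> {"api": "play_rows", "payload": {
  "offset": [
    [0, 0, -0.15],
    [0, 0, -0.3],
    [0, 0, -0.35],
    [0, 0, -0.15]
  ],
  "delta_rot": [
    [0.002, -0.001, 0],
    [0, 0, 0],
    [0, 0, 0],
    [0, 0, 0]
  ],
  "jaw": [40, 40, 40, 40]
}}

```text
time_s: 29.88
tcp_pos: [511.3, 302.9, 254.8]
tcp_rot: [[-0.088, 0.996, -0.003], [0.996, 0.088, -0.002], [-0.002, -0.003, -1.0]]
wrist_force: [-0.1, 0.3, -3.8]
grip_width: 45.3
```

>>> {"api": "play_rows", "payload": {
  "offset": [
    [-0.4, -0.08, 0],
    [-0.55, -0.09, 0],
    [-0.55, -0.09, 0],
    [-0.55, -0.09, 0],
    [-0.55, -0.08, 0],
    [-0.5, -0.08, 0],
    [-0.4, -0.06, 0],
    [-0.15, 0, 0]
  ],
  "delta_rot": [
    [0, 0, 0],
    [0, 0, 0],
    [0, 0, 0],
    [0, 0, 0],
    [0, 0, 0],
    [0, 0, 0],
    [0, 0, 0],
    [0, 0, 0]
  ],
  "jaw": [40, 40, 40, 40, 40, 40, 40, 40]
}}

```text
time_s: 30.88
tcp_pos: [484.5, -75.7, 255.6]
tcp_rot: [[-0.091, 0.996, -0.003], [0.996, 0.091, 0.001], [0.002, -0.003, -1.0]]
wrist_force: [0.2, 0.8, -3.6]
grip_width: 45.3
```

```bash
python3 plan.py 483.7 -78.3 228 95.2 1
```

```text
t 30.875 p [484.46 -75.73 255.57] yaw 95.23 F [ 0.16  0.76 -3.56] grip 45.3 j [-0.87  0.07  0.98  1.91 -0.06  1.2   1.8 ]
d [ -0.76  -2.57 -27.57] rotdeg [-0.18 -0.09  0.03] n 1
offset [[-0.025, -0.009, 0.276]]
rot [-0.0021, -0.001, 0.0003] x 1
```

>>> {"api": "play_rows", "payload": {
  "offset": [
    [-0.02, -0.01, 0.15],
    [0, 0, 0.1],
    [0, 0, 0.05],
    [0, 0, 0]
  ],
  "delta_rot": [
    [-0.002, 0, 0],
    [0, 0, 0],
    [0, 0, 0],
    [0, 0, 0]
  ],
  "jaw": [40, 40, 40, 40]
}}

```text
time_s: 31.38
tcp_pos: [482.6, -76.4, 222.2]
tcp_rot: [[-0.092, 0.996, -0.003], [0.996, 0.092, 0.002], [0.002, -0.003, -1.0]]
wrist_force: [-0.2, 0.2, -2.3]
grip_width: 45.6
```

>>> {"api": "play_rows", "payload": {
  "offset": [
    [0, 0, 0.03],
    [0, 0, 0.02],
    [0, 0, 0]
  ],
  "delta_rot": [
    [0, 0, 0],
    [0, 0, 0],
    [0, 0, 0]
  ],
  "jaw": [40, 40, 40]
}}

```text
time_s: 31.75
tcp_pos: [483.1, -76.0, 217.6]
tcp_rot: [[-0.093, 0.996, -0.002], [0.996, 0.093, 0.001], [0.002, -0.002, -1.0]]
wrist_force: [-1.4, -0.8, 0.2]
grip_width: 45.6
```

```bash
python3 avg.py; python3 plan.py 511.3 -204.5 235 95.2 3
```

```text
z 217.568 Fz -0.16 +- 0.218 [-1.1 -0.2 -0.1 -1.1  0.8  0.1  0.5  0.4 -1.   0.2] [483.1 -76.  217.5] 32.25
t 32.25 p [483.08 -76.03 217.51] yaw 95.33 F [-0.53 -1.84  0.15] grip 45.3 j [-0.84  0.13  0.98  1.96 -0.12  1.11  1.85]
d [  28.22 -128.47   17.49] rotdeg [-0.1  -0.09  0.13] n 3
offset [[-0.435, 0.054, -0.059], [-0.435, 0.054, -0.059], [-0.435, 0.055, -0.059]]
rot [-0.0004, -0.0003, 0.0005] x 3
```

>>> {"api": "play_rows", "payload": {
  "offset": [
    [0, 0, -0.15],
    [-0.2, 0.02, -0.02],
    [-0.45, 0.06, 0],
    [-0.4, 0.05, 0],
    [-0.2, 0.02, 0],
    [0, 0, 0]
  ],
  "delta_rot": [
    [0, 0, 0],
    [0, 0, 0],
    [0, 0, 0],
    [0, 0, 0],
    [0, 0, 0],
    [0, 0, 0]
  ],
  "jaw": [40, 40, 40, 40, 40, 40]
}}

```text
time_s: 33.0
tcp_pos: [512.5, -200.1, 239.3]
tcp_rot: [[-0.098, 0.995, 0.002], [0.995, 0.098, 0.003], [0.003, 0.002, -1.0]]
wrist_force: [-0.4, 1.5, -2.9]
grip_width: 45.5
```

```bash
python3 plan.py 511.3 -205 225 95.2 1
```

```text
t 33.0 p [ 512.47 -200.1   239.29] yaw 95.62 F [-0.4   1.54 -2.95] grip 45.5 j [-0.55  0.32  1.01  1.79 -0.3   1.19  2.21]
d [ -1.17  -4.9  -14.29] rotdeg [ 0.13 -0.16  0.42] n 1
offset [[-0.048, -0.017, 0.143]]
rot [0.0015, -0.0018, 0.0047] x 1
```

>>> {"api": "play_rows", "payload": {
  "offset": [
    [-0.04, -0.01, 0.12],
    [0, 0, 0.04],
    [0, 0, 0]
  ],
  "delta_rot": [
    [0.002, -0.002, 0.004],
    [0, 0, 0],
    [0, 0, 0]
  ],
  "jaw": [40, 40, 40]
}}

```text
time_s: 33.38
tcp_pos: [512.1, -201.4, 222.4]
tcp_rot: [[-0.094, 0.996, -0.001], [0.996, 0.094, 0.001], [0.001, -0.001, -1.0]]
wrist_force: [0.2, 0.1, -2.6]
grip_width: 45.7
```

>>> {"api": "play_rows", "payload": {
  "offset": [
    [0, 0, 0.03],
    [0, 0, 0.02],
    [0, 0, 0]
  ],
  "delta_rot": [
    [0, 0, 0],
    [0, 0, 0],
    [0, 0, 0]
  ],
  "jaw": [40, 40, 40]
}}

```text
time_s: 33.75
tcp_pos: [512.4, -201.1, 217.7]
tcp_rot: [[-0.095, 0.995, -0.0], [0.995, 0.095, 0.001], [0.001, -0.0, -1.0]]
wrist_force: [-1.1, -1.5, 0.0]
grip_width: 45.0
```

```bash
python3 avg.py
```

```text
z 217.742 Fz -0.104 +- 0.139 [-0.4  0.7  0.2  0.2 -0.7 -0.3 -0.2  0.3 -0.2 -0.7] [ 512.5 -201.1  217.7] 34.25
```

The residual at corner 4 against corner 3 is about 0.1 N (≈0.3 mm), so it's level within tolerance. I'll park the gauge.

>>> {"api": "play_rows", "payload": {
  "offset": [
    [0, 0, -0.2],
    [0.2, 0.01, -0.2],
    [0.5, 0.04, 0],
    [0.55, 0.05, 0],
    [0.55, 0.05, 0],
    [0.55, 0.05, 0],
    [0.55, 0.05, 0],
    [0.55, 0.05, 0]
  ],
  "delta_rot": [
    [0, 0, 0],
    [0, 0, 0],
    [0, 0, 0],
    [0, 0, 0],
    [0, 0, 0],
    [0, 0, 0],
    [0, 0, 0],
    [0, 0, 0]
  ],
  "jaw": [40, 40, 40, 40, 40, 40, 40, 40]
}}

```text
time_s: 35.25
tcp_pos: [511.7, 150.6, 268.9]
tcp_rot: [[-0.084, 0.996, 0.007], [0.996, 0.084, 0.006], [0.005, 0.008, -1.0]]
wrist_force: [0.3, -0.7, -2.7]
grip_width: 45.5
```

```bash
python3 plan.py 511.2 303 250 95.1
```

```text
t 35.25 p [511.71 150.6  268.93] yaw 94.84 F [ 0.25 -0.73 -2.65] grip 45.5 j [-1.16  0.19  0.89  1.8  -0.16  1.22  1.43]
d [ -0.51 152.4  -18.93] rotdeg [ 0.44 -0.3  -0.26] n 3
offset [[0.506, 0.041, 0.066], [0.506, 0.042, 0.065], [0.506, 0.043, 0.064]]
rot [0.0016, -0.0011, -0.001] x 3
```

>>> {"api": "play_rows", "payload": {
  "offset": [
    [0.5, 0.04, 0.06],
    [0.45, 0.04, 0.06],
    [0.3, 0.03, 0.03],
    [0.1, 0, 0],
    [0, 0, 0]
  ],
  "delta_rot": [
    [0.002, -0.001, -0.001],
    [0, 0, 0],
    [0, 0, 0],
    [0, 0, 0],
    [0, 0, 0]
  ],
  "jaw": [40, 40, 40, 40, 40]
}}

```text
time_s: 35.88
tcp_pos: [509.8, 296.1, 259.7]
tcp_rot: [[-0.093, 0.996, 0.007], [0.996, 0.093, 0.007], [0.007, 0.008, -1.0]]
wrist_force: [0.6, -1.0, -2.7]
grip_width: 45.9
```

```bash
python3 plan.py 511.5 303 225 95.1 1
```

```text
t 35.875 p [509.77 296.12 259.66] yaw 95.36 F [ 0.65 -0.98 -2.69] grip 45.9 j [-1.25  0.34  0.81  1.66 -0.26  1.24  1.27]
d [  1.73   6.88 -34.66] rotdeg [ 0.44 -0.38  0.26] n 1
offset [[0.065, 0.021, 0.347]]
rot [0.0049, -0.0042, 0.0029] x 1
```

>>> {"api": "play_rows", "payload": {
  "offset": [
    [0.06, 0.02, 0.15],
    [0, 0, 0.1],
    [0, 0, 0],
    [0, 0, 0]
  ],
  "delta_rot": [
    [0.005, -0.004, 0.003],
    [0, 0, 0],
    [0, 0, 0],
    [0, 0, 0]
  ],
  "jaw": [40, 40, 40, 40]
}}

```text
time_s: 36.38
tcp_pos: [512.3, 298.8, 233.5]
tcp_rot: [[-0.083, 0.997, -0.001], [0.997, 0.083, -0.001], [-0.001, -0.001, -1.0]]
wrist_force: [0.3, 0.1, -2.6]
grip_width: 45.6
```

```bash
python3 plan.py 511.5 303 157 95.1 1
```

```text
t 36.375 p [512.32 298.83 233.47] yaw 94.78 F [ 0.32  0.06 -2.65] grip 45.6 j [-1.24  0.39  0.79  1.67 -0.29  1.2   1.28]
d [ -0.82   4.17 -76.47] rotdeg [-0.05  0.04 -0.32] n 1
offset [[0.043, -0.004, 0.765]]
rot [-0.0005, 0.0004, -0.0036] x 1
```

>>> {"api": "play_rows", "payload": {
  "offset": [
    [0.045, 0, 0.05],
    [0, 0, 0.1],
    [0, 0, 0]
  ],
  "delta_rot": [
    [0, 0, -0.003],
    [0, 0, 0],
    [0, 0, 0]
  ],
  "jaw": [40, 40, 40]
}}

```text
time_s: 36.75
tcp_pos: [511.9, 303.5, 217.7]
tcp_rot: [[-0.088, 0.996, -0.001], [0.996, 0.088, -0.0], [-0.0, -0.001, -1.0]]
wrist_force: [0.1, 0.3, -3.1]
grip_width: 45.6
```

```bash
python3 plan.py 511.5 303 157 95.1 1
```

```text
t 36.75 p [511.95 303.47 217.65] yaw 95.06 F [ 0.09  0.35 -3.05] grip 45.6 j [-1.23  0.41  0.78  1.69 -0.31  1.18  1.29]
d [ -0.45  -0.47 -60.65] rotdeg [-0.04  0.01 -0.04] n 1
offset [[-0.004, -0.004, 0.607]]
rot [-0.0004, 0.0002, -0.0004] x 1
```

>>> {"api": "play_rows", "payload": {
  "offset": [
    [0, 0, 0.15],
    [0, 0, 0.2],
    [0, 0, 0.12],
    [0, 0, 0.04],
    [0, 0, 0]
  ],
  "delta_rot": [
    [0, 0, 0],
    [0, 0, 0],
    [0, 0, 0],
    [0, 0, 0],
    [0, 0, 0]
  ],
  "jaw": [40, 40, 40, 40, 40]
}}

```text
time_s: 37.38
tcp_pos: [511.5, 303.2, 162.1]
tcp_rot: [[-0.088, 0.996, -0.002], [0.996, 0.088, -0.002], [-0.001, -0.002, -1.0]]
wrist_force: [0.1, 0.0, -2.6]
grip_width: 45.4
```

```bash
python3 plan.py 511.5 303 157 95.1 1
```

```text
t 37.375 p [511.51 303.18 162.07] yaw 95.06 F [ 0.11  0.02 -2.59] grip 45.4 j [-1.2   0.47  0.75  1.74 -0.36  1.08  1.32]
d [-0.01 -0.18 -5.07] rotdeg [-0.11  0.08 -0.04] n 1
offset [[-0.002, -0.0, 0.051]]
rot [-0.0012, 0.0009, -0.0005] x 1
```

>>> {"api": "play_rows", "payload": {
  "offset": [
    [0, 0, 0.04],
    [0, 0, 0.015],
    [0, 0, 0.015]
  ],
  "delta_rot": [
    [-0.001, 0.001, 0],
    [0, 0, 0],
    [0, 0, 0]
  ],
  "jaw": [40, 40, 40]
}}

```text
time_s: 37.75
tcp_pos: [512.2, 303.4, 156.6]
tcp_rot: [[-0.088, 0.996, 0.001], [0.996, 0.088, 0.002], [0.002, 0.001, -1.0]]
wrist_force: [-7.5, -3.3, 17.3]
grip_width: 45.2
```

>>> {"api": "play_rows", "payload": {
  "offset": [
    [0, 0, 0.02]
  ],
  "delta_rot": [
    [0, 0, 0]
  ],
  "jaw": [40]
}}

```text
time_s: 37.88
tcp_pos: [512.4, 303.4, 156.5]
tcp_rot: [[-0.088, 0.996, 0.0], [0.996, 0.088, 0.003], [0.003, 0.001, -1.0]]
wrist_force: [-12.9, -6.6, 26.7]
grip_width: 45.3
```

Seated on the block, with a contact force of 27 N. Releasing.

>>> {"api": "play_rows", "payload": {
  "offset": [
    [0, 0, 0],
    [0, 0, 0],
    [0, 0, 0],
    [0, 0, 0],
    [0, 0, 0]
  ],
  "delta_rot": [
    [0, 0, 0],
    [0, 0, 0],
    [0, 0, 0],
    [0, 0, 0],
    [0, 0, 0]
  ],
  "jaw": [45, 60, 75, 78, 80]
}}

```text
time_s: 38.5
tcp_pos: [513.2, 303.9, 157.8]
tcp_rot: [[-0.088, 0.996, 0.003], [0.996, 0.088, 0.005], [0.005, 0.003, -1.0]]
wrist_force: [0.1, 0.3, -0.5]
grip_width: 79.9
```

>>> {"api": "play_rows", "payload": {
  "offset": [
    [0, 0, -0.1],
    [0, 0, -0.3],
    [0, 0, -0.4],
    [0, 0, -0.4],
    [-0.3, 0, -0.1],
    [-0.3, 0, 0],
    [0, 0, 0]
  ],
  "delta_rot": [
    [0, 0, 0],
    [0, 0, 0],
    [0, 0, 0],
    [0, 0, 0],
    [0, 0, 0],
    [0, 0, 0],
    [0, 0, 0]
  ],
  "jaw": [80, 80, 80, 80, 80, 80, 80]
}}

```text
time_s: 39.38
tcp_pos: [518.6, 240.1, 294.6]
tcp_rot: [[-0.087, 0.996, 0.004], [0.996, 0.087, 0.005], [0.005, 0.005, -1.0]]
wrist_force: [0.4, 0.4, 0.8]
grip_width: 80.2
```

```bash
python3 - <<'E'
from h import *
s=readout.sense();print(s['time_s'],s['wrist_force'])
im=read_camera("side");it=read_camera("top")
cv2.imwrite("pics/side7.png",im[:,:,::-1]);cv2.imwrite("pics/top7.png",it[:,:,::-1])
cv2.imwrite("pics/z7.png",cv2.resize(im[120:220,160:280,::-1],None,fx=5,fy=5,interpolation=cv2.INTER_CUBIC))
E
```

```text
39.375 [0.37312388 0.36693052 0.774604  ]
```

View pics/z7.png

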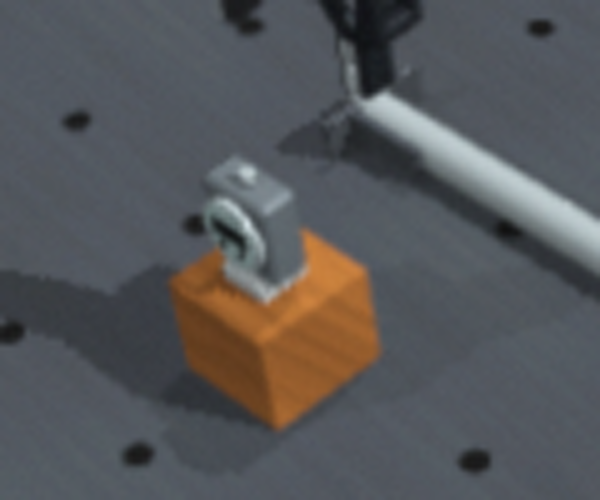

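View pics/side7.png

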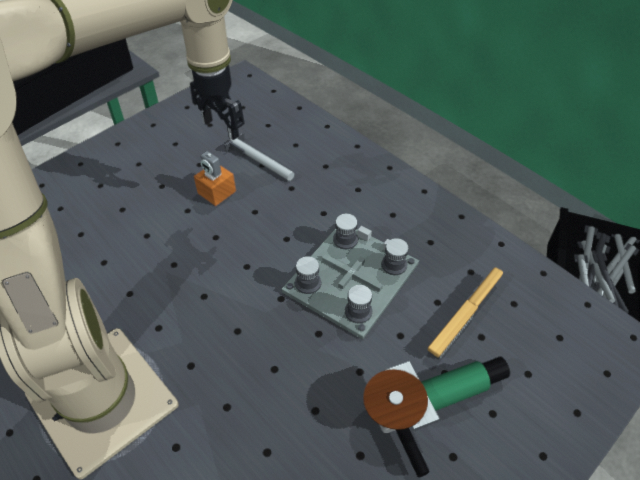

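The gauge stands upright in its block at (210,178), the bystanders are where they were, and the arm is clear. I'm handing in the job.

```bash
python3 -c "
from rig import *
print(ctrl.close_job())"
```

```text
the job is handed in; nothing more can be done
None
```

The proud rest was corner 4 (−x −y). I wound it down about 139° clockwise, roughly 2.3 mm, put the gauge back in its block, and handed the job in at about 39.5 s.

- **Finding it:** With the gauge pressed to the same height on each rest, corner 4 pushed back about 1.2 N harder than the other three. Those three agreed within about 0.1 N. At a nominal 0.4 N/mm that reads about 3 mm, above the stated maximum of 2.6 mm. I put that down to force noise (about 0.4 mm) and sized the turn from the stated 1.8–2.6 mm range.
- **Turning it:** The reaction torque stayed near the expected 0.15 N m, and the gripper went down in step with the thread, so I saw no sign of slipping.
- **Re-check:** A second touch put corner 4 within about 0.1 N of corner 3. That is roughly 0.3 mm high, with about ±0.6 mm of uncertainty. I did not touch corners 1 and 2 again.
- **Last look:** The side camera showed the gauge upright with its shoulder on the block, and the grinder, tube and brush apparently where they started. The arm was clear and touching nothing. The planned pressing depth was about 5 mm, at most about 7.5 mm on the proud rest, well short of the plunger's stop.

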